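# Put the probe back on the water bath and hold in its recessed cut-out reset

### The arm

A 7-joint arm with a two-finger parallel gripper is mounted at the origin on a cart in front of the work surface, level with it; the furniture and walls round the work are solid. World frame = base frame: x ahead of the robot, y to its left, z up, the work surface at z = 0. Lengths are in m, angles in degrees, forces in N, time in s.
With the tool pointing down it reaches from about 0.35 to 0.775 m from the base axis. Payload 3.1 kg.
Tool frame: the origin (TCP) lies on the centre line of the jaws, within the pads' length; the fingertips stand 17 mm ahead of it and the grasp point (between the pads) lies 2 mm behind it (robot.tip_reach is the distance from the TCP to the fingertips, in m); z points along the fingers, y is the direction in which the jaws open and shut (so a half turn about z gives the same grasp; the last joint's range is limited). The gripper opens to 85 mm and grips with 20 to 120 N. Pads are 22 mm wide; open, the fingers measure 114 mm over their backs; the gripper's body (76 mm by 85 mm) begins 54 mm behind the grasp point. The pads swing forward as they close: fully open they stand 13 mm farther back than shut.
Start: joints at [62.928, 17.813, 0.802, 86.603, -0.252, 75.585, -1.558], TCP at [0.23, -0.5, 0.248] pointing down, gripper open.
Joint ranges: [-154.91, 154.91], [-16.99, 109.72], [-72.82, 74.43], [7.12, 147.25], [-82.49, 262.49], [11.32, 116.49], [-174.64, 174.64]. Speed limits (degrees/s): [159.86, 159.86, 180, 180, 180, 180, 180].

### API

Orientations are given as [roll, pitch, yaw] about the fixed x, y, z axes, in that order (R = Rz(yaw) Ry(pitch) Rx(roll)).
In Python, from station import robot, fingers, vision, workorder, recognise gives the robot as it stands. Calls block until the motion is done:
- robot.move_to(position, orientation): joint-space move of the TCP to a pose.
- robot.line_to(position, orientation=None, velocity=0.15, f_stop=None): straight line of the TCP; orientation=None keeps the orientation; velocity is the mean speed in m/s. With f_stop (N) it stops when the force on the tool has changed by that much, and returns True; else False.
- robot.move_j(angles): joint-space move.
- fingers.gripper_to(opening, force=None): opening from 0.0 (shut) to 1.0 (fully open); force is the grip in N (None keeps the last); returns when the fingers have stopped.
- robot.pause(seconds).
- robot.inverse_kinematics(position, orientation): joint angles nearest the present ones, or None.
- vision.grab_frame(name): name is "scene" or "top"; returns the picture (400x640x3 uint8, red, green, blue); there is no depth.
- vision.calibration(name): a dict with "mtx" (3x3 intrinsics, pixels), "extrinsics" (4x4, takes a point from world to camera coordinates). Camera axes: x right, y up, looking along -z (the intrinsics and any distortion apply to the point x, -y, -z); pixel columns grow to the right and rows downward; lengths in m; the calibration is good to about 2 mm. A picture is of the moment at which its call begins. calibration takes no time and is no camera call.
A pose or a line that the arm cannot do raises robot.PlanningError and nothing moves.
- workorder.close_job(): hands the job in, once; it reports no verdict.
Trained networks look in the newest picture that a camera, given by its name, has taken for a name from the list of things; names that differ only in an ending like _2 or _b are one class to them, and where a whole thing is asked for, a point or a joint stands for the part that bears it (a point fixed in the world has none). Each returns a list of dicts, best first, with "p" (0 to 1); they miss things now and then, are a little off and sometimes report something else, mostly with a low value. They report only what shows in the picture. A call takes as long as a camera call.
- recognise(label, camera): "rect" ([centre column, centre row, width, height] in pixels, round what is visible of it).
Readings, each from a call of its own:
- robot.current_time_s(): time.
- robot.current_joint_positions(): joint angles.
- robot.current_dq(): joint speeds.
- robot.current_joint_torque(): joint torques, N m.
- robot.current_tool_pos(): TCP position.
- robot.current_eef_rot(): TCP orientation.
- robot.current_contact_force(): force on the tool from outside, world axes, zero at the start.
- robot.current_torque(): the same for the moment, N m.
- robot.current_finger_gap(): opening from 0.0 (shut) to 1.0 (fully open).
Only numpy, scipy, OpenCV 4.12 (cv2) and the standard library are available. Lean on these libraries where they do the work, as an engineer would, in place of code of your own. Each camera call takes 0.05 s, during which the arm holds its last target.

### The job

The safety cut-out of the small empty water bath has tripped because its clip-on temperature probe was left off. Squeeze the probe's sprung clip open, push it down upright over the front wall of the steel tank as far as it will go, white pod outside and steel jaw inside the tank, and let it go so that it grips by itself; then take the black-handled stylus, reach its steel rod through the yellow-ringed hole in the front of the control box and press the red reset button behind it fully in. Finish while you are still holding the button in with the stylus, and leave the vials, the beaker and the brown bottles standing where they are.

Things in the scene. Friction and masses are not known exactly. Their poses are not given: they have to be found in the camera images.
- bath: small white laboratory water bath, 164 x 234 x 106 mm, fixed to the worktop; an open steel tank on its left (+y) and a closed control box with a grey front panel on its right (-y). Origin under the middle of the bath, z up, front to -x (towards the robot), +y to the left
- tank_edge (a point): middle of the top edge of the tank's front wall, 104 mm above the worktop; axes as the bath's. Upright steel sheet 4 mm thick (this point is midway through it), 136 mm long in y. The tank behind is open, 128 mm in x, 80 mm deep. In front, the casing ends 44 mm below the edge and stands 10 mm out from it. The control box, as high as the edge, begins 72 mm to the right (-y)
- probe: clip-on probe standing on the worktop, jaws down, 80 mm high, 95 g: white pod (x -24 to 0 mm, 34 mm wide, 80 mm high), behind it (+x) a sprung lever with a steel jaw below and a blue tail above. Origin at the underside of the pod's inner face, z up. The tail leans outward, top outer edge at x = +30 mm, z = 77 mm: 54 mm from the pod's outer face
- probe_throat (a point): point on the probe at x = 2 mm, z = 36 mm, just under the black bridge between pod and lever: here lies the top edge of a 4 mm wall when the clip is pushed fully down and the pod rests on the wall; axes as the probe's. The throat is 11 mm wide here (x 0 to 11 mm); squeezed open, the mouth at the bottom is 14 mm wide (x 0 to 14 mm)
- probe_pod (a point): middle of the white pod's thickness, 36 mm above its underside (x = -12 mm on the probe)
- probe_jaw (a joint): angle of the probe's lever: 0 shut, 0.38 rad at its stop, about 0.1 when gripping a 4 mm wall with some 4 N. Squeezing the blue tail towards the pod, 50 to 77 mm above the underside (about 6 N), opens the jaw; at the stop the tail stands parallel to the pod, outer faces at x = +16 and -24 mm (40 mm apart)
- stylus: stylus (blunt seeker) lying on the worktop, 130 mm long, 35 g: black handle 11 x 11 x 80 mm with square section, then a steel rod 5 mm in diameter and 50 mm long with a round end. Origin under the middle of the handle; +x runs along it towards the rod, z up; its axis lies 5.5 mm above the origin
- stylus_tip (a point): round end of the stylus's steel rod, 90 mm ahead (+x) of the stylus's origin and 5.5 mm above its underside
- reset_hole (a point): centre of the mouth of the round reset hole, in the plane of the grey front panel of the control box, 54 mm above the worktop, ringed in yellow; axes as the bath's, so +x points straight into the hole. The hole is 12 mm in diameter with a small countersink, through a panel 8 mm thick; the red button's face (17 mm in diameter) lies 16 mm behind the panel's front face
- reset_button (a joint): how far the red reset button is pressed in (along the bath's +x): 0 out, 0.006 m fully in against its stop; it springs back; 2 N starts it, 5 N holds it fully in
- microscope: tall white microscope, fixed, on the left of the worktop between the arm's start pose and the work: within about 0.17 m of its origin (under its middle) in x and 0.14 m in y, higher than 0.35 m. Keep the hand and arm clear of it: draw in towards the robot before swinging past
- vial_0: sample vial, 23 x 23 x 51 mm, red cap, origin under its middle; leave it alone
- vial_1: sample vial, 23 x 23 x 51 mm, green cap, origin under its middle; leave it alone
- beaker_b: small glass beaker, 51 x 51 x 55 mm, origin under its middle; leave it alone
- bottle_bench_0: brown bottle with a white cap, 35 x 35 x 71 mm, origin under its middle; leave it alone
- bottle_bench_2: brown bottle with a white cap, 35 x 35 x 71 mm, origin under its middle; leave it alone

How it is judged:
By the outcome, as a careful person would: the job done as asked, in the order asked, and still so for the second after the job is handed in, while the arm keeps its last pose, push and grip.
It also fails if it takes over 54 s, if anything falls off the work surface, if the arm or the gripper's body presses on something with over 40 N, if the wrist force passes 120 N, or if a joint passes its speed limit or range.

## Working session

There is one attempt and no reset: what is moved stays moved. The work goes in short steps, each a Python script; the robot and the scene stay as the last script left them, time stands still between calls to the robot, and variables do not carry over. Pictures are saved under pics/ and viewed, and the job is handed in when it is done.

```bash
ls; mkdir -p pics; python3 - <<'E'
from station import robot, fingers, vision, workorder, recognise
import cv2,numpy as np
for n in ("scene","top"):
    f=vision.grab_frame(n); cv2.imwrite(f"pics/{n}0.png",f[:,:,::-1])
    c=vision.calibration(n); print(n,{k:np.round(v,4).tolist() if not isinstance(v,str) else v for k,v in c.items()})
    for l in ["bath","probe","probe_pod","stylus","microscope","vial_0","beaker_b","bottle_bench_0"]:
        print(l,[(np.round(d["rect"],1).tolist(),round(d["p"],2)) for d in recognise(l,n)][:3])
print(robot.current_time_s())
E
```

```text
pics
scene {'mtx': [[467.5515, 0.0, 324.0442], [0.0, 467.5515, 194.9701], [0.0, 0.0, 1.0]], 'extrinsics': [[-0.5836, -0.8121, 0.0045, 0.3382], [0.4293, -0.3037, 0.8506, -0.3067], [-0.6893, 0.4983, 0.5258, -1.0855], [0.0, 0.0, 0.0, 1.0]]}
bath [([327.4, 183.2, 82.7, 67.2], 0.68)]
probe [([394.9, 205.9, 20.8, 29.0], 0.77)]
probe_pod [([394.6, 207.2, 21.3, 34.2], 0.77)]
stylus []
microscope []
vial_0 [([327.9, 188.2, 85.9, 60.7], 0.74), ([244.2, 276.6, 14.3, 18.4], 0.63), ([255.3, 263.5, 10.2, 21.0], 0.55)]
beaker_b [([269.9, 283.9, 19.5, 29.5], 0.72)]
bottle_bench_0 [([435.2, 184.4, 11.0, 21.8], 0.72), ([420.1, 180.9, 13.0, 22.7], 0.6)]
top {'mtx': [[459.2655, 0.0, 313.7917], [0.0, 459.2655, 201.1033], [0.0, 0.0, 1.0]], 'extrinsics': [[0.0209, -0.9998, 0.0029, 0.0211], [0.974, 0.021, 0.2257, -0.5564], [-0.2257, -0.0019, 0.9742, -1.44], [0.0, 0.0, 0.0, 1.0]]}
bath [([341.8, 176.7, 81.9, 62.7], 0.85), ([377.1, 236.7, 11.7, 18.2], 0.45)]
probe [([374.9, 238.2, 16.5, 19.0], 0.75), ([427.5, 222.5, 10.3, 8.4], 0.31)]
probe_pod [([375.5, 236.1, 15.4, 17.0], 0.61)]
stylus [([271.2, 231.1, 6.4, 32.0], 0.47)]
microscope []
vial_0 [([213.4, 237.4, 8.4, 8.9], 0.57), ([229.8, 227.8, 6.9, 4.5], 0.52)]
beaker_b [([222.7, 256.9, 16.3, 17.9], 0.44)]
bottle_bench_0 [([438.1, 233.5, 10.3, 11.2], 0.68), ([428.0, 220.5, 7.3, 16.0], 0.59), ([343.0, 177.4, 83.7, 62.9], 0.31)]
0.9
```

View pics/scene0.png

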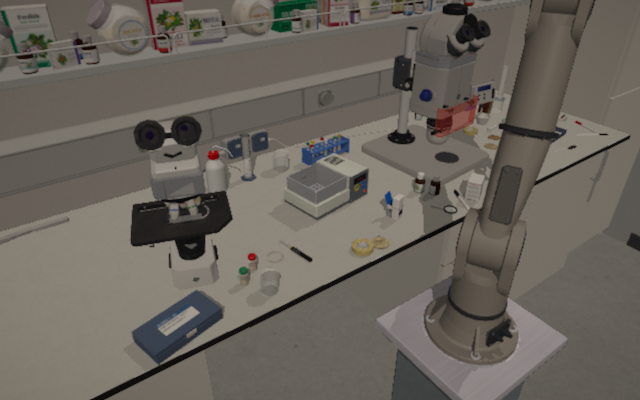

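View pics/top0.png

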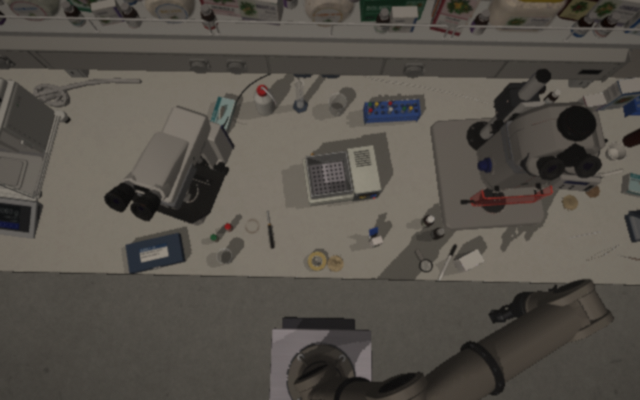

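```bash
python3 - <<'E'
import cv2
a=cv2.imread('pics/top0.png')
cv2.imwrite('pics/top0a.png',cv2.resize(a[130:280,200:400],None,fx=4,fy=4,interpolation=cv2.INTER_CUBIC))
a=cv2.imread('pics/scene0.png')
cv2.imwrite('pics/scene0a.png',cv2.resize(a[140:300,230:430],None,fx=4,fy=4,interpolation=cv2.INTER_CUBIC)[:600])
E
```

```text
(no output)
```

View pics/top0a.png

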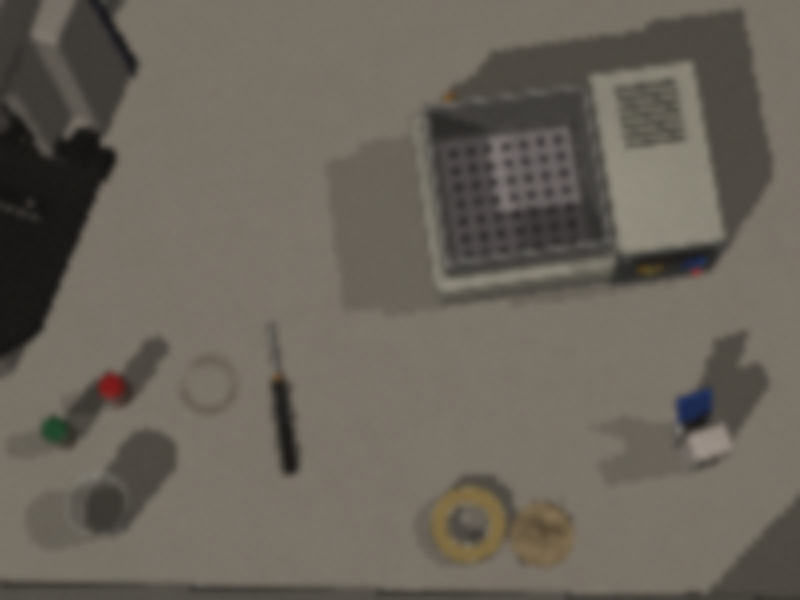

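View pics/scene0a.png

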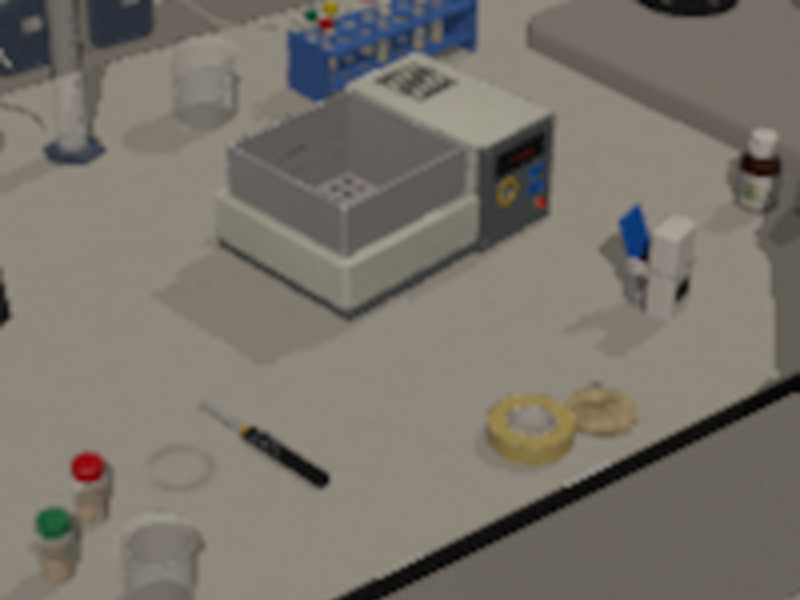

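```bash
cat > h.py <<'E'
import numpy as np,cv2
from station import robot, fingers, vision, workorder, recognise
def proj(n,P):
    c=vision.calibration(n);P=np.atleast_2d(P)
    q=np.c_[P,np.ones(len(P))]@np.array(c["extrinsics"]).T
    q=q[:,:3]*[1,-1,-1]; uv=q@np.array(c["mtx"]).T
    return uv[:,:2]/uv[:,2:]
def back(n,uv,z):
    c=vision.calibration(n);E=np.array(c["extrinsics"])
    d=np.linalg.inv(c["mtx"])@[uv[0],uv[1],1]; d=d*[1,-1,-1]
    R=E[:3,:3];o=-R.T@E[:3,3];w=R.T@d
    return o+w*(z-o[2])/w[2]
def crop(src,dst,x0,y0,w,h,s):
    a=cv2.imread(src)[y0:y0+h,x0:x0+w]
    a=cv2.resize(a,None,fx=s,fy=s,interpolation=cv2.INTER_NEAREST)
    a=cv2.convertScaleAbs(a,alpha=1.6)
    for i in range(0,w,10):
        cv2.putText(a,str(x0+i),(i*s,10),0,.35,(0,255,255),1); cv2.line(a,(i*s,0),(i*s,4),(0,255,255),1)
    for i in range(10,h,10):
        cv2.putText(a,str(y0+i),(0,i*s),0,.35,(0,255,255),1);cv2.line(a,(0,i*s),(4,i*s),(0,255,255),1)
    cv2.imwrite(dst,a)
E
python3 - <<'E'
from h import *
crop('pics/top0.png','pics/t_bath.png',300,140,88,70,9)
crop('pics/scene0.png','pics/s_bath.png',280,148,94,72,8)
for n,uv in (("top",(568,130)),("top",(160,190)),("top",(315,190))):print(back(n,uv,0.0),back(n,uv,.3))
E
```

```text
[ 0.8489765  -0.86352202  0.        ] [ 0.72480524 -0.68810065  0.3       ]
[0.59823763 0.56154076 0.        ] [0.52328481 0.45723144 0.3       ]
[0.60975623 0.02974595 0.        ] [0.53254238 0.02982455 0.3       ]
```

View pics/t_bath.png

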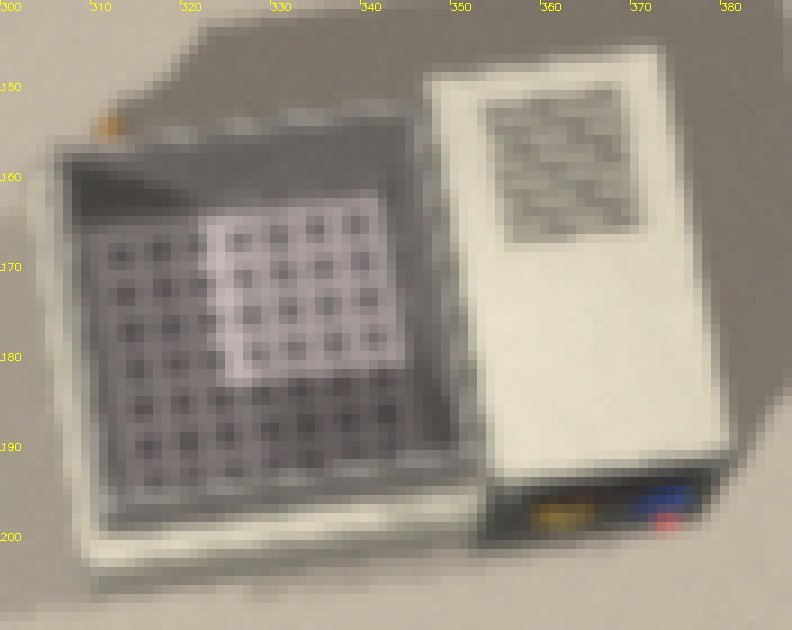

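View pics/s_bath.png

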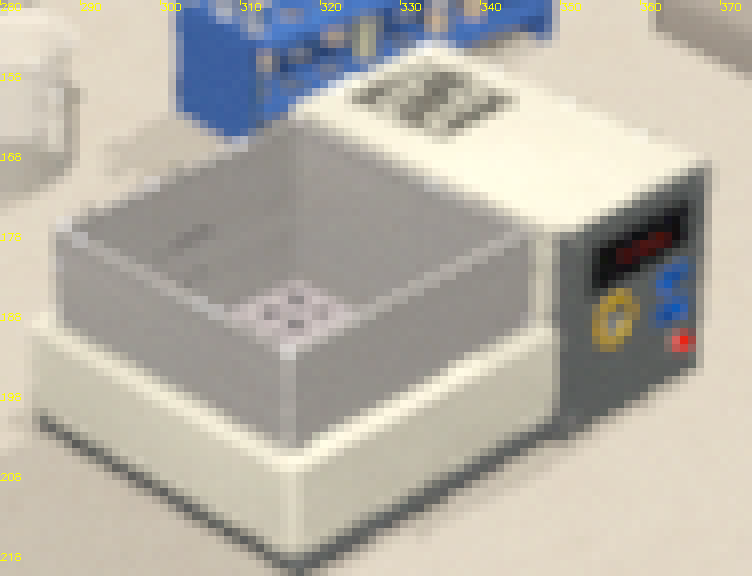

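```bash
cat > fit.py <<'E'
from h import *
from scipy.optimize import least_squares
# features: local coords as function of q=[x,y,yaw,px(panel x),wx(front wall mid x),tl(tank left wall mid y),hy(hole y),cb(control left y),cr(control right y),H]
def feats(q):
    x,y,a,px,wx,tl,hy,cb,cr,cx,cy=q; H=.105
    L=dict(fl=(wx,tl,.104),fr=(wx,cb+.002,.104),bl=(wx+.132,tl,.104),
     p_tl=(px,cb,H),p_tr=(px,cr,H),p_br=(px,cr,.003),p_bl=(px,cb,.003),hole=(px,hy,.054),
     cbl=(.082,cb,H),cbr=(.082,cr,H),ctop=(cx,cy,.060),cbot=(cx,cy,.0))
    c,s=np.cos(a),np.sin(a)
    return {k:np.array([x+c*v[0]-s*v[1],y+s*v[0]+c*v[1],v[2]]) for k,v in L.items()}
obs={"scene":dict(fl=(315.75,190.9),fr=(345.75,176.6),bl=(287.25,176.25),ctop=(315.75,205.6),cbot=(316.6,219),p_tl=(349.5,176.5),p_tr=(367.9,167.5),p_br=(366.6,193.1),p_bl=(349.9,202.1),hole=(356.25,187.5)),
"top":dict(cbl=(347.05,147.5),cbr=(372.8,144.5),p_tr=(380.9,188.9),p_tl=(353.9,193.2),p_bl=(352.6,200.4),hole=(362.05,196.6),fl=(310.9,195.1),fr=(352.8,190.1),bl=(306.7,156.7),ctop=(309.3,202.5))}
def res(q,full=False):
    F=feats(q[:11]);o=[]
    for n in obs:
        ks=list(obs[n]); P=proj(n,[F[k] for k in ks])
        d=P-np.array([obs[n][k] for k in ks])+ (q[11:13] if n=="scene" else q[13:15])
        if full: 
            for k,e in zip(ks,d):print(n,k,np.round(e,2))
        o.append(d.ravel())
    pri=(np.array(q[:11])-q0[:11])[3:]/.004*.5
    return np.concatenate(o+[pri,np.array(q[11:])/.7])
q0=np.array([.63,-.03,.1,-.082,-.066,.107,-.077,-.037,-.117,-.08,.117,0,0,0,0])
if __name__=="__main__":
    r=least_squares(res,q0); np.set_printoptions(suppress=True)
    res(r.x,True);print(np.round(r.x,4)); print(np.rad2deg(r.x[2]))
    print({k:np.round(v,4) for k,v in feats(r.x[:11]).items()})
E
python3 fit.py
```

```text
scene fl [ 0.07 -0.08]
scene fr [ 1.03 -1.18]
scene bl [-0.19 -0.98]
scene ctop [ 0.54 -0.38]
scene cbot [-0.23  2.5 ]
scene p_tl [ 0.4  -0.28]
scene p_tr [-0.02 -0.31]
scene p_br [-0.35  0.71]
scene p_bl [-1.05  1.31]
scene hole [-0.26 -0.94]
top cbl [-0.   -0.33]
top cbr [ 0.25 -0.58]
top p_tr [0.04 1.14]
top p_tl [0.42 0.26]
top p_bl [-0.94  0.3 ]
top hole [ 0.35 -0.62]
top fl [0.31 0.41]
top fr [0.33 0.04]
top bl [-0.77 -0.22]
top ctop [ 0.2  -0.87]
[ 0.6441 -0.0511  0.1527 -0.0754 -0.0638  0.1032 -0.0658 -0.0342 -0.1204
 -0.0729  0.1102  0.0261 -0.1855 -0.0878  0.226 ]
8.750483223831749
{'fl': array([0.5653, 0.0412, 0.104 ]), 'fr': array([ 0.5859, -0.0926,  0.104 ]), 'bl': array([0.6958, 0.0613, 0.104 ]), 'p_tl': array([ 0.5748, -0.0963,  0.105 ]), 'p_tr': array([ 0.5879, -0.1815,  0.105 ]), 'p_br': array([ 0.5879, -0.1815,  0.003 ]), 'p_bl': array([ 0.5748, -0.0963,  0.003 ]), 'hole': array([ 0.5796, -0.1275,  0.054 ]), 'cbl': array([ 0.7304, -0.0724,  0.105 ]), 'cbr': array([ 0.7435, -0.1576,  0.105 ]), 'ctop': array([0.5553, 0.0467, 0.06  ]), 'cbot': array([0.5553, 0.0467, 0.    ])}
```

```bash
sed -i 's/^    pri=.*/    pri=(np.array(q[:11])-q0[:11])[3:]\/.004*.5/; s/H=.105/H=.105/' fit.py
python3 - <<'E'
import fit
from fit import *
for n,k in (("scene","cbot"),("scene","p_br"),("scene","p_bl"),("top","p_bl")): obs[n].pop(k)
r=least_squares(res,q0,loss='soft_l1'); np.set_printoptions(suppress=True)
res(r.x,True);print(np.round(r.x,4)); print(np.rad2deg(r.x[2]))
F=feats(r.x[:11]);print({k:np.round(v,4) for k,v in F.items()})
# per-camera estimates from z-known points
for k in obs["top"]:
    if k in obs["scene"]: print(k,np.round(back("top",obs["top"][k],F[k][2])-back("scene",obs["scene"][k],F[k][2]),4))
crop('pics/top0.png','pics/t_probe.png',350,205,50,50,12)
crop('pics/scene0.png','pics/s_probe.png',375,185,40,40,15)
crop('pics/top0.png','pics/t_sty.png',250,205,40,50,12)
crop('pics/scene0.png','pics/s_sty.png',274,230,45,40,15)
E
```

```text
scene fl [-0.07  0.29]
scene fr [ 0.69 -0.58]
scene bl [-0.19 -0.69]
scene ctop [0.36 0.56]
scene p_tl [-0.01  0.3 ]
scene p_tr [-0.18  0.23]
scene hole [-0.34 -0.49]
top cbl [-0.19 -0.25]
top cbr [ 0.29 -0.41]
top p_tr [-0.16  1.3 ]
top p_tl [-0.    0.32]
top hole [ 0.36 -0.57]
top fl [0.39 0.3 ]
top fr [-0.06  0.18]
top bl [-0.5  -0.35]
top ctop [-0.32 -0.23]
[ 0.6436 -0.0509  0.1481 -0.0752 -0.064   0.103  -0.0658 -0.0328 -0.1196
 -0.0753  0.1122 -0.0697  0.1176  0.0887  0.057 ]
8.486600538960804
{'fl': array([0.5651, 0.0415, 0.104 ]), 'fr': array([ 0.5849, -0.0908,  0.104 ]), 'bl': array([0.6957, 0.061 , 0.104 ]), 'p_tl': array([ 0.574 , -0.0944,  0.105 ]), 'p_tr': array([ 0.5868, -0.1803,  0.105 ]), 'p_br': array([ 0.5868, -0.1803,  0.003 ]), 'p_bl': array([ 0.574 , -0.0944,  0.003 ]), 'hole': array([ 0.5789, -0.127 ,  0.054 ]), 'cbl': array([ 0.7295, -0.0712,  0.105 ]), 'cbr': array([ 0.7423, -0.1571,  0.105 ]), 'ctop': array([0.5525, 0.049 , 0.06  ]), 'cbot': array([0.5525, 0.049 , 0.    ])}
p_tr [ 0.0038 -0.0001  0.    ]
p_tl [-0.0001  0.0003 -0.    ]
hole [ 0.0013 -0.0008  0.    ]
fl [-0.      0.0015  0.    ]
fr [ 0.0026 -0.0052 -0.    ]
bl [ 0.0033 -0.0044  0.    ]
ctop [-0.0037 -0.001   0.    ]
```

View pics/t_probe.png

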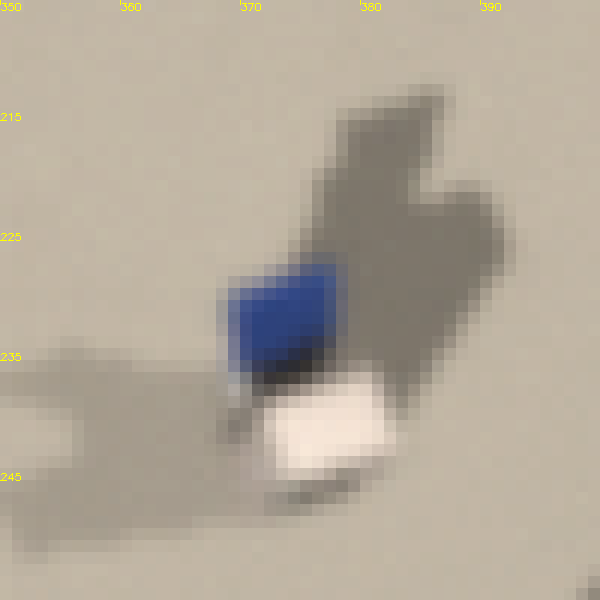

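View pics/s_probe.png

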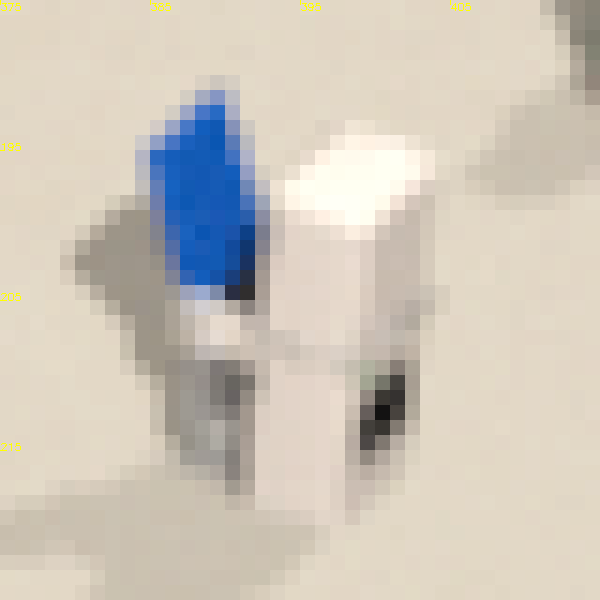

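View pics/t_sty.png

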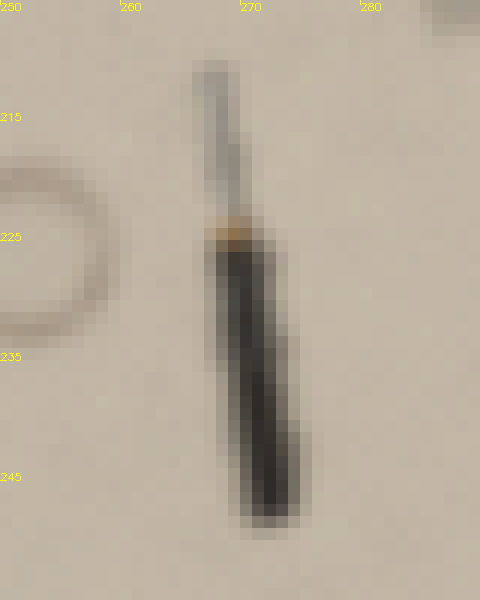

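View pics/s_sty.png

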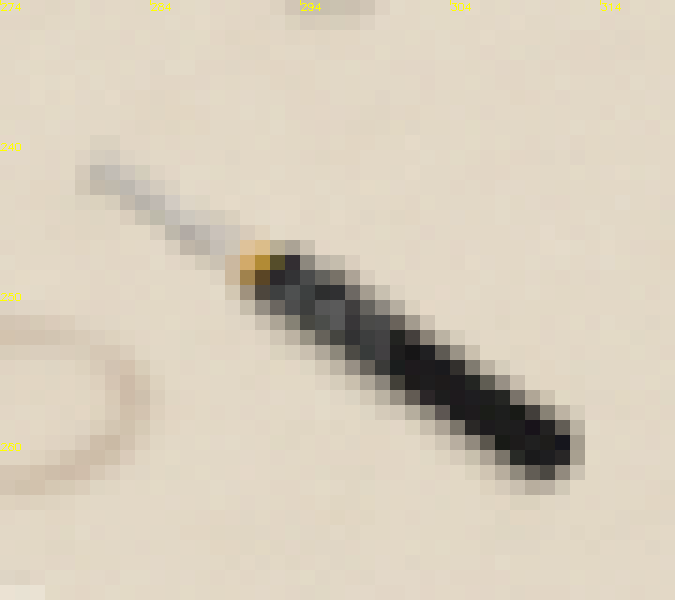

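```bash
cat > fit2.py <<'E'
from h import *
from scipy.optimize import least_squares
np.set_printoptions(suppress=True)
def T(q,L):
    c,s=np.cos(q[2]),np.sin(q[2]);L=np.array(L)
    return np.c_[q[0]+c*L[:,0]-s*L[:,1],q[1]+s*L[:,0]+c*L[:,1],L[:,2]]
def fit(o,q0):
    def res(q):
        return np.concatenate([np.ravel(proj(n,T(q,[l for l,_ in o[n]]))-np.array([p for _,p in o[n]])) for n in o])
    r=least_squares(res,q0,loss='soft_l1');return r.x,res(r.x).reshape(-1,2)
a,b=.034/2,.08
probe={"top":[((0,a,b),(372,237.4)),((0,-a,b),(381,235.3)),((-.024,-a,b),(382,241.6)),((-.024,a,b),(372.8,244.3)),((.030,0,.077),(373.4,226.9))],
"scene":[((0,a,b),(393.5,197.2)),((-.024,a,b),(398.5,200.5)),((-.024,-a,b),(403.3,195.2)),((0,-a,b),(398.5,193.)),((-.024,a,0),(397.8,219.3)),((0,a,0),(391.7,217.5))]}
z=.0055
sty={"top":[((-.04,0,z),(272.2,248)),((.04,0,z),(269.2,224.1)),((.09,0,z),(267.25,209.9))],
"scene":[((-.04,0,z),(310.5,259.8)),((.04,0,z),(290.2,247.2)),((.09,0,z),(280,240.5))]}
for nm,o,q0 in (("probe",probe,[.45,-.15,.2]),("sty",sty,[.45,.15,.1])):
    q,e=fit(o,q0);print(nm,np.round(q,4),np.rad2deg(q[2]));print(np.round(e,2).tolist())
    for n in o:
        q,e=fit({n:o[n]},q0);print(' ',n,np.round(q,4),np.rad2deg(q[2]))
E
python3 fit2.py
```

```text
probe [ 0.4414 -0.1681  0.2665] 15.26947441388634
[[-0.91, 0.18], [0.37, -0.29], [1.45, 0.68], [0.34, 0.57], [0.15, 0.53], [-1.36, -0.56], [0.45, -1.18], [1.47, -0.46], [-0.49, -0.86], [-1.14, 1.85], [-1.64, 0.85]]
  top [ 0.4424 -0.1672  0.2442] 13.989571794506722
  scene [ 0.4393 -0.1685  0.2885] 16.52857911391849
sty [0.4469 0.1753 0.1699] 9.733060298466164
[[-0.18, -0.35], [-0.23, 0.09], [-0.15, -0.09], [0.23, 0.35], [0.93, 0.14], [-0.43, -0.72]]
  top [0.4465 0.1747 0.1692] 9.695648541421395
  scene [0.4472 0.1759 0.1735] 9.94204233806322
```

```bash
python3 - <<'E'
from h import *
print(robot.current_eef_rot(), robot.current_finger_gap(), robot.tip_reach)
for p,o in (([.4447,-.1672,.16],[180,0,105]),([.4447,-.1672,.16],[180,0,-75]),([.57,-.028,.16],[180,0,98.5]),([.57,-.028,.16],[180,0,-81.5]),([.447,.175,.02],[180,0,9.7]),([.447,.175,.02],[180,0,-170.3]),([.51,-.14,.07],[180,0,8.5])):
    q=robot.inverse_kinematics(p,o); print(p,o,None if q is None else np.round(q,1))
E
```

```text
[ 1.79993828e+02 -4.12616249e-05  2.46831727e+01] 0.9996343080788087 0.017
[0.4447, -0.1672, 0.16] [180, 0, 105] [ 41.6  15.4 -27.6 104.8   8.   61.7  26.1]
[0.4447, -0.1672, 0.16] [180, 0, -75] [  22.4   13.5   -4.5  105.5    1.2   61.1 -147.6]
[0.57, -0.028, 0.16] [180, 0, 98.5] [ 27.7  28.6 -37.9  89.9  18.5  68.   -5.3]
[0.57, -0.028, 0.16] [180, 0, -81.5] [   8.5   24.2  -10.1   90.6    4.5   65.5 -174.1]
[0.447, 0.175, 0.02] [180, 0, 9.7] [   6.4   30.5  -38.3  111.9   25.8   46.3 -126.6]
[0.447, 0.175, 0.02] [180, 0, -170.3] [ 20.2  39.8 -59.3 111.5  42.7  54.2  39.2]
[0.51, -0.14, 0.07] [180, 0, 8.5] [ 25.2  26.1 -15.3 102.8   8.4  52.1 -75.3]
```

```bash
python3 - <<'E'
from h import *
robot.move_to([.36,-.25,.25],[180,0,105])
robot.move_to([.4447,-.1672,.17],[180,0,105])
print(np.round(robot.current_joint_positions(),1),robot.current_tool_pos())
for n in ("scene","top"):
    f=vision.grab_frame(n); cv2.imwrite(f"pics/{n}1.png",f[:,:,::-1])
print(robot.current_time_s())
crop('pics/top1.png','pics/t1.png',330,190,80,70,8)
crop('pics/scene1.png','pics/s1.png',355,140,80,75,8)
E
```

```text
[ 40.7  14.7 -26.1 104.    7.2  63.   26.8] [ 0.44440569 -0.16877061  0.1695581 ]
2.7167
```

View pics/t1.png

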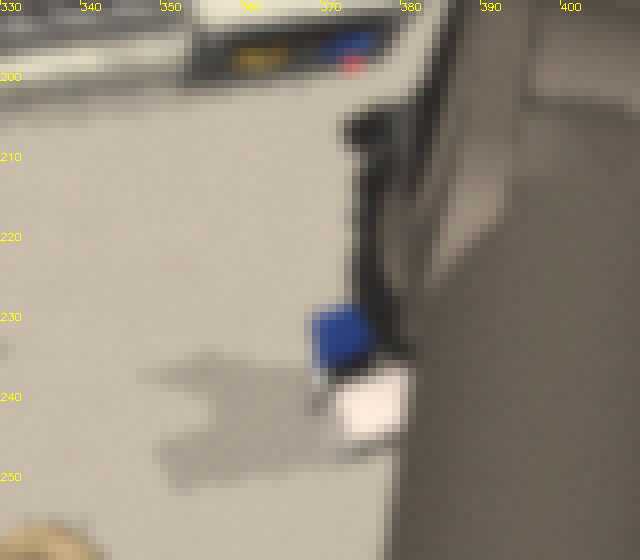

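View pics/s1.png

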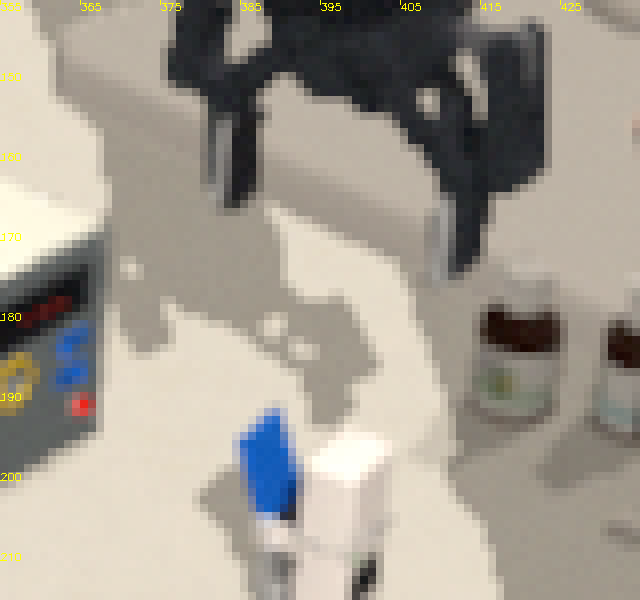

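```bash
python3 - <<'E'
from h import *
p=robot.current_tool_pos();print(p,robot.current_time_s(),robot.current_eef_rot())
import math
y=math.radians(105);d=np.array([math.sin(y),-math.cos(y),0])
for t in (.004,.017):
  for s in (-1,0,1):
    for w in (-1,1):
      print(t,s,w,proj("scene",p+d*s*.0425+w*.011*np.array([d[1],-d[0],0])-[0,0,t]).round(1))
E
```

```text
[ 0.44444089 -0.16979972  0.17054994] 2.7167 [1.79989891e+02 1.01245681e-01 1.04748674e+02]
0.004 -1 -1 [[407.8 174.8]]
0.004 -1 1 [[411.7 172. ]]
0.004 0 -1 [[395.3 170.3]]
0.004 0 1 [[399.2 167.6]]
0.004 1 -1 [[383.2 166. ]]
0.004 1 1 [[387.2 163.3]]
0.017 -1 -1 [[407.4 178.7]]
0.017 -1 1 [[411.2 175.9]]
0.017 0 -1 [[394.9 174.2]]
0.017 0 1 [[398.8 171.4]]
0.017 1 -1 [[382.9 169.8]]
0.017 1 1 [[386.8 167.1]]
```

```bash
python3 - <<'E'
from h import *
print(np.array([robot.current_tool_pos() for i in range(6)]).round(4))
robot.line_to([.4447,-.1672,.12],[180,0,105],velocity=.1)
print(np.array([robot.current_tool_pos() for i in range(4)]).round(4))
f=vision.grab_frame("scene"); cv2.imwrite("pics/scene2.png",f[:,:,::-1])
f=vision.grab_frame("top"); cv2.imwrite("pics/top2.png",f[:,:,::-1])
crop('pics/scene2.png','pics/s2.png',355,140,80,75,8)
crop('pics/top2.png','pics/t2.png',330,190,80,70,8)
E
```

```text
[[ 0.4444 -0.1698  0.1705]
 [ 0.4444 -0.1698  0.1705]
 [ 0.4444 -0.1698  0.1705]
 [ 0.4444 -0.1698  0.1705]
 [ 0.4444 -0.1698  0.1705]
 [ 0.4444 -0.1698  0.1705]]
[[ 0.445  -0.1676  0.1205]
 [ 0.445  -0.1676  0.1205]
 [ 0.445  -0.1676  0.1205]
 [ 0.445  -0.1676  0.1205]]
```

View pics/s2.png

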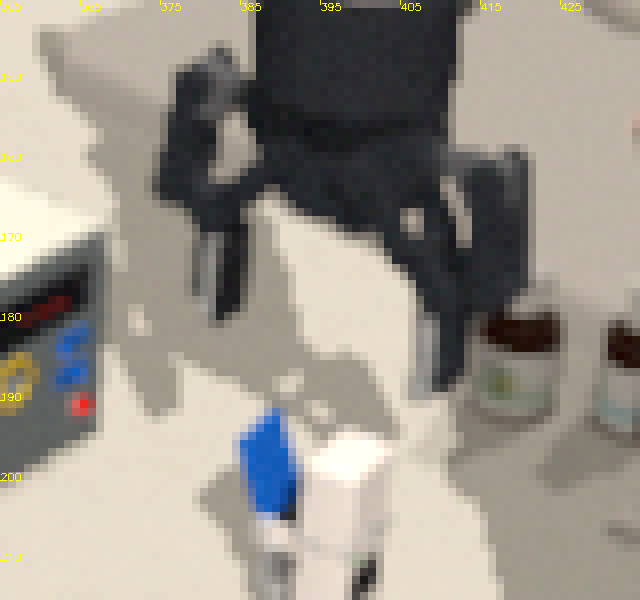

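View pics/t2.png

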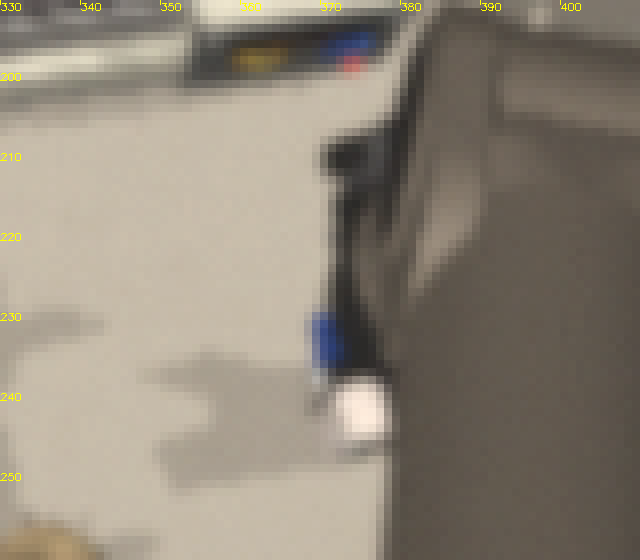

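```bash
python3 - <<'E'
from h import *
print(robot.line_to([.4447,-.1672,.063],[180,0,105],velocity=.1,f_stop=6), robot.current_tool_pos())
fingers.gripper_to(0.76,force=20)
for n in ("scene","top"):
    f=vision.grab_frame(n); cv2.imwrite(f"pics/{n}3.png",f[:,:,::-1])
crop('pics/scene3.png','pics/s3.png',355,150,80,75,8)
crop('pics/top3.png','pics/t3.png',340,200,60,60,10)
print(robot.current_time_s(),robot.current_finger_gap(),robot.current_contact_force())
E
```

```text
False [ 0.44523951 -0.16726576  0.0634059 ]
4.625 0.7570329728654566 [ 0.28293507  0.20924684 -0.40236279]
```

View pics/s3.png

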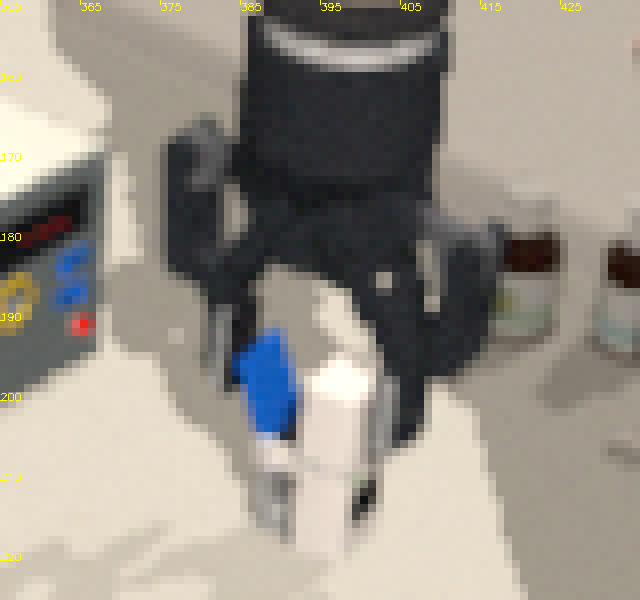

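View pics/t3.png

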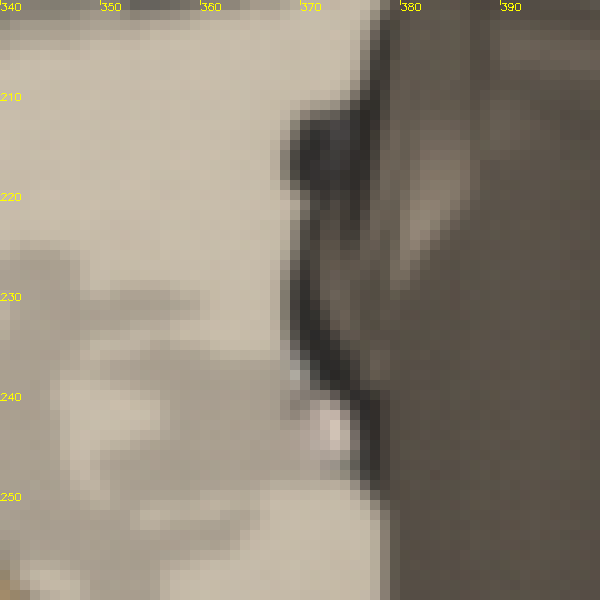

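```bash
python3 - <<'E'
from h import *
for g in (.62,.5,.0):
    fingers.gripper_to(g,force=22); print(g,robot.current_finger_gap(),np.round(robot.current_contact_force(),2))
for n in ("scene",):
    f=vision.grab_frame(n); cv2.imwrite(f"pics/{n}4.png",f[:,:,::-1])
crop('pics/scene4.png','pics/s4.png',355,150,80,75,8)
print(robot.current_time_s(),robot.current_tool_pos())
E
```

```text
0.62 0.6220875134413548 [-0.43 -0.06  3.91]
0.5 0.535526881233556 [-6.39 -0.22 15.07]
0.0 0.5356347357106066 [-6.46 -0.64 15.01]
5.5083 [ 0.44295458 -0.16829119  0.06422635]
```

View pics/s4.png

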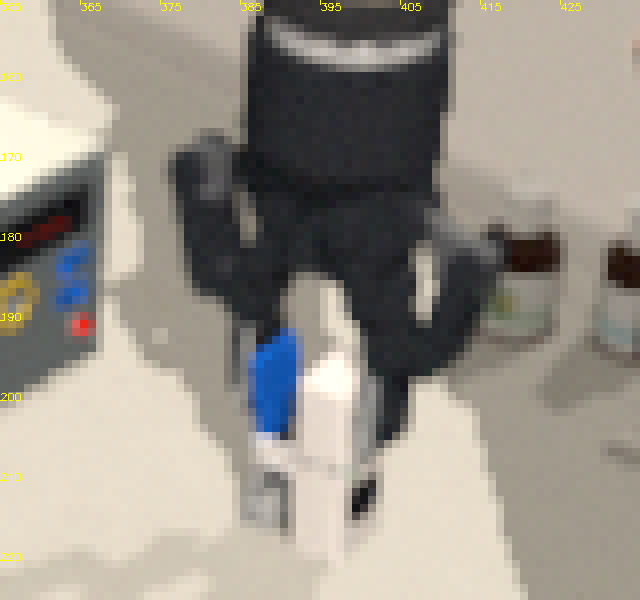

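```bash
python3 - <<'E'
from h import *
robot.line_to([.4447,-.1672,.085],[180,0,105],velocity=.05)
print(robot.current_finger_gap(),np.round(robot.current_contact_force(),2))
for F in (22,30):
    fingers.gripper_to(0,force=F); robot.pause(.2);print(F,robot.current_finger_gap(),np.round(robot.current_contact_force(),2))
for n in ("scene",):
    f=vision.grab_frame(n); cv2.imwrite(f"pics/{n}5.png",f[:,:,::-1])
crop('pics/scene5.png','pics/s5.png',355,140,80,75,8)
print(robot.current_time_s(),robot.current_tool_pos())
E
```

```text
0.4689113379423977 [ 0.89 -0.31 -1.94]
22 0.4667353110710562 [-0.26  0.54 -0.95]
30 0.4626989267786829 [-0.31  0.21  0.01]
6.9833 [ 0.44469813 -0.16721213  0.08500375]
```

View pics/s5.png

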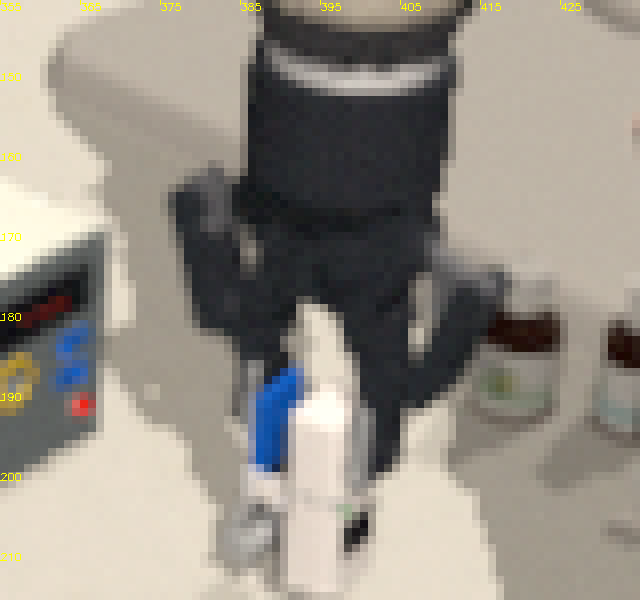

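```bash
python3 - <<'E'
from h import *
crop('pics/scene5.png','pics/s5b.png',380,180,30,38,16)
y=np.radians(15)
ux=np.array([np.cos(y),np.sin(y),0]);uy=np.array([-np.sin(y),np.cos(y),0])
p=np.array(robot.current_tool_pos())
for D in (.064,.068,.072):
    o=p+ux*.004-[0,0,D]
    for l in ((-.024,.017,.08),(0,.017,.08),(-.024,-.017,.08),(-.024,.017,0),(0,.017,0)):
        uv=proj("scene",o+ux*l[0]+uy*l[1]+[0,0,l[2]])[0]; print(D,l,uv.round(1),((uv-[379.5,179.5])*16).round())
E
```

```text
0.064 (-0.024, 0.017, 0.08) [397.4 192.6] [286. 209.]
0.064 (0, 0.017, 0.08) [390.6 189.9] [177. 166.]
0.064 (-0.024, -0.017, 0.08) [403.3 188.1] [381. 137.]
0.064 (-0.024, 0.017, 0) [395.1 214.7] [250. 563.]
0.064 (0, 0.017, 0) [388.5 211.9] [144. 519.]
0.068 (-0.024, 0.017, 0.08) [397.3 193.7] [284. 227.]
0.068 (0, 0.017, 0.08) [390.5 191. ] [175. 185.]
0.068 (-0.024, -0.017, 0.08) [403.2 189.2] [379. 155.]
0.068 (-0.024, 0.017, 0) [395.  215.8] [248. 580.]
0.068 (0, 0.017, 0) [388.4 213. ] [143. 536.]
0.072 (-0.024, 0.017, 0.08) [397.2 194.8] [282. 245.]
0.072 (0, 0.017, 0.08) [390.4 192.2] [174. 203.]
0.072 (-0.024, -0.017, 0.08) [403.1 190.3] [377. 173.]
0.072 (-0.024, 0.017, 0) [394.9 216.8] [247. 597.]
0.072 (0, 0.017, 0) [388.3 214. ] [141. 553.]
```

View pics/s5b.png

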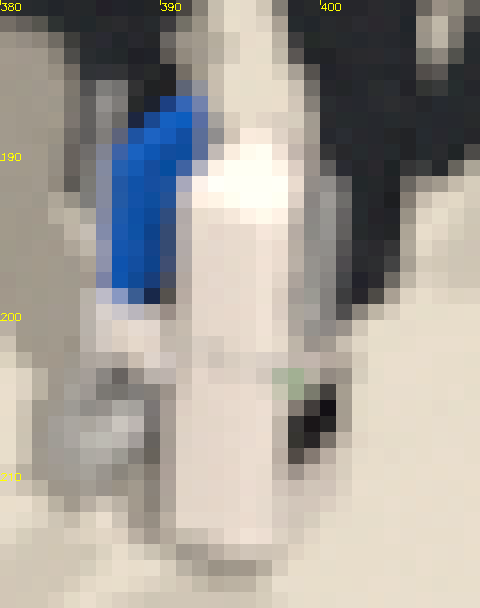

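```bash
python3 - <<'E'
from h import *
robot.line_to([.4447,-.1672,.20],[180,0,105],velocity=.15)
a=np.radians(8.5); u=np.array([np.cos(a),np.sin(a)])
e=np.array([.5754,-.0277])-u*.010
robot.line_to([*e,.20],[180,0,98.5],velocity=.12)
robot.line_to([*e,.183],[180,0,98.5],velocity=.08); robot.pause(.3)
for n in ("scene","top"):
    f=vision.grab_frame(n); cv2.imwrite(f"pics/{n}6.png",f[:,:,::-1])
crop('pics/scene6.png','pics/s6.png',300,140,60,60,10)
crop('pics/top6.png','pics/t6.png',300,140,88,70,9)
print(robot.current_time_s(),robot.current_tool_pos(),robot.current_eef_rot(),robot.current_finger_gap(),robot.current_contact_force())
E
```

```text
10.3333 [ 0.56570651 -0.02914538  0.18330484] [1.79966911e+02 7.69360166e-03 9.85029128e+01] 0.4654496580023455 [-0.29022789  0.03828448 -0.84946941]
```

View pics/s6.png

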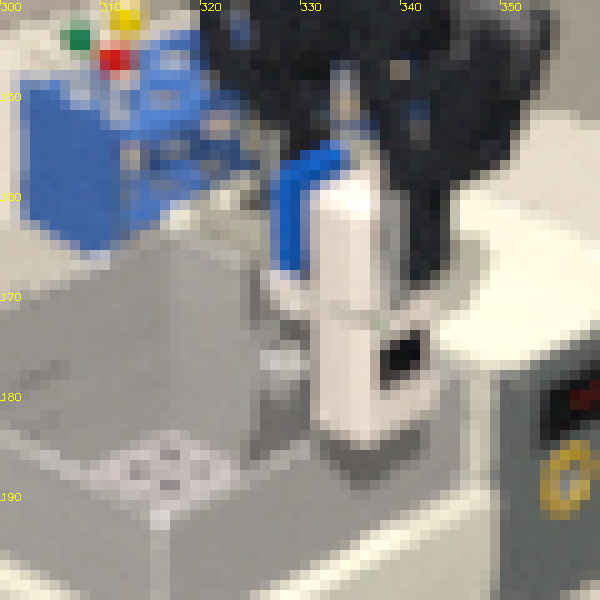

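View pics/t6.png

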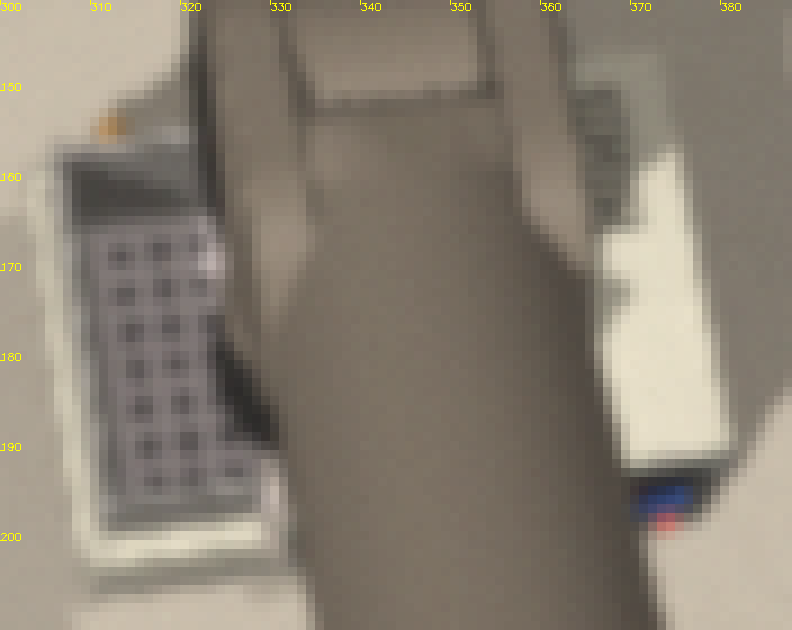

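```bash
python3 - <<'E'
from h import *
y=np.radians(8.5)
ux=np.array([np.cos(y),np.sin(y),0]);uy=np.array([-np.sin(y),np.cos(y),0])
p=np.array(robot.current_tool_pos())
o=p+ux*.004-[0,0,.065]
for l in ((-.024,.017,.08),(0,.017,.08),(-.024,-.017,.08),(-.024,.017,0),(0,.017,0),(-.024,-.017,0),(.016,.015,.077),(.016,-.015,.077),(.016,.015,.05)):
    uv=proj("scene",o+ux*l[0]+uy*l[1]+[0,0,l[2]])[0]; print(l,uv.round(1),((uv-[299.5,139.5])*10).round())
w=np.array([.5754,-.0277,.104])
for s in (-.068,0,.068):
  for dx in (-.002,.002): print(s,dx,((proj("scene",w+uy*s+ux*dx)[0]-[299.5,139.5])*10).round())
E
```

```text
(-0.024, 0.017, 0.08) [335.8 160.7] [363. 212.]
(0, 0.017, 0.08) [330. 158.] [305. 185.]
(-0.024, -0.017, 0.08) [343.9 157.1] [444. 176.]
(-0.024, 0.017, 0) [335.4 184.4] [359. 449.]
(0, 0.017, 0) [329.7 181.5] [302. 420.]
(-0.024, -0.017, 0) [343.2 180.5] [437. 410.]
(0.016, 0.015, 0.077) [326.7 156.9] [272. 174.]
(0.016, -0.015, 0.077) [333.8 153.8] [343. 143.]
(0.016, 0.015, 0.05) [326.6 164.9] [271. 254.]
-0.068 -0.002 [484. 362.]
-0.068 0.002 [475. 357.]
0 -0.002 [332. 437.]
0 0.002 [323. 432.]
0.068 -0.002 [172. 516.]
0.068 0.002 [163. 511.]
```

```bash
python3 - <<'E'
from h import *
a=np.radians(8.5); u=np.array([np.cos(a),np.sin(a)])
e=np.array([.5754,-.0277])-u*.008
print(robot.line_to([*e,.145],[180,0,98.5],velocity=.05,f_stop=5))
robot.pause(.2)
print(robot.current_time_s(),robot.current_tool_pos(),robot.current_finger_gap(),robot.current_contact_force())
f=vision.grab_frame("scene"); cv2.imwrite("pics/scene7.png",f[:,:,::-1])
crop('pics/scene7.png','pics/s7.png',300,140,60,60,10)
E
```

```text
False
11.4417 [ 0.56777597 -0.02889093  0.14544331] 0.4671088183803251 [-0.13582399  0.23888113 -1.1444698 ]
```

View pics/s7.png

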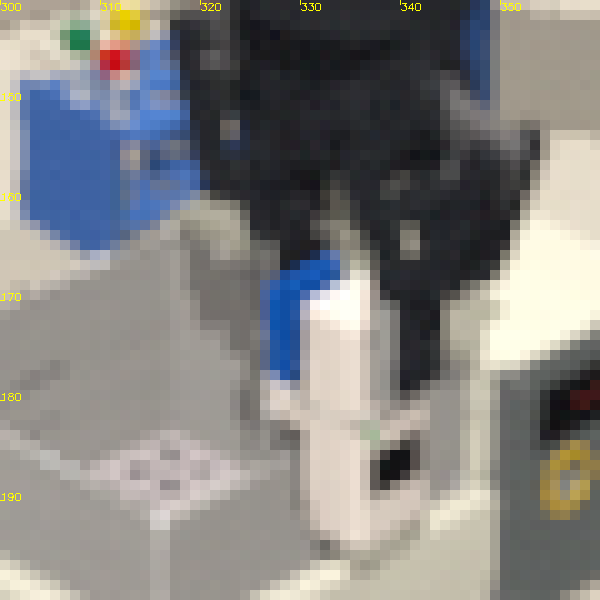

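```bash
python3 - <<'E'
from h import *
a=np.radians(8.5); u=np.array([np.cos(a),np.sin(a)])
e=np.array([.5754,-.0277])-u*.008
print(robot.line_to([*e,.126],[180,0,98.5],velocity=.03,f_stop=6))
print(robot.current_time_s(),robot.current_tool_pos(),robot.current_finger_gap(),robot.current_contact_force())
robot.pause(.2); p=np.array(robot.current_tool_pos());print(p,robot.current_contact_force())
# seat pod against wall
print(robot.line_to([*(p[:2]+u*.012),p[2]],[180,0,98.5],velocity=.02,f_stop=4))
robot.pause(.2)
print(robot.current_time_s(),robot.current_tool_pos(),robot.current_finger_gap(),robot.current_contact_force(),robot.current_torque())
f=vision.grab_frame("scene"); cv2.imwrite("pics/scene8.png",f[:,:,::-1])
crop('pics/scene8.png','pics/s8.png',300,140,60,60,10)
E
```

```text
True
11.95 [ 0.56696289 -0.02875506  0.13276847] 0.45834624768013227 [-0.74672614  0.02775557  1.88854858]
[ 0.56696245 -0.02876973  0.13276146] [0.52130496 0.42329932 4.52701979]
True
12.6083 [ 0.56703438 -0.02875309  0.1327962 ] 0.45862615412593677 [-0.38144343 -1.5577655   3.47980389] [-0.01133565  0.01990451  0.01434089]
```

View pics/s8.png

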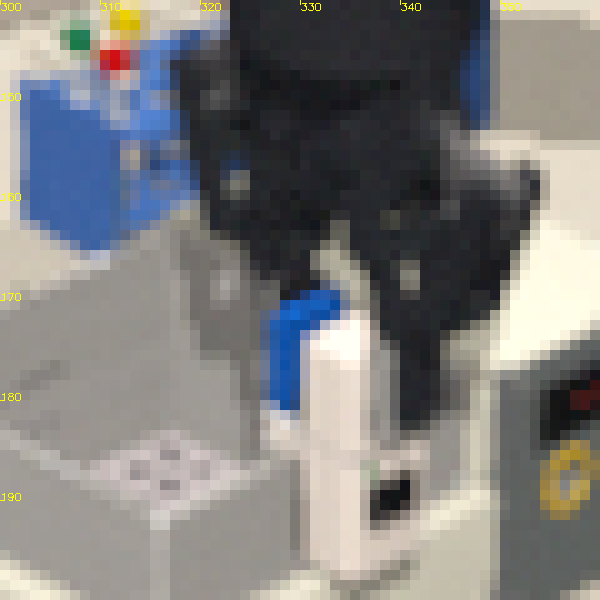

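```bash
python3 - <<'E'
from h import *
a=np.radians(8.5); u=np.array([np.cos(a),np.sin(a)])
p=np.array([.5670,-.02875,.1325])
print(robot.line_to([*(p[:2]+u*.012),p[2]],[180,0,98.5],velocity=.02,f_stop=6))
robot.pause(.1)
print(robot.current_time_s(),robot.current_tool_pos(),robot.current_finger_gap(),robot.current_contact_force(),robot.current_torque())
E
```

```text
True
13.0333 [ 0.56713281 -0.02869635  0.13282542] 0.4600392923458924 [-0.31128284  0.07528331  3.00647202] [0.01938218 0.09342467 0.03448116]
```

```bash
python3 - <<'E'
from h import *
a=np.radians(8.5); u=np.array([np.cos(a),np.sin(a)])
for g in (.50,.54,.58):
    fingers.gripper_to(g,force=22)
    p=np.array(robot.current_tool_pos())
    r=robot.line_to([p[0],p[1],p[2]-.0015],[180,0,98.5],velocity=.02,f_stop=6)
    print(g,r,robot.current_finger_gap(),robot.current_tool_pos(),np.round(robot.current_contact_force(),2))
f=vision.grab_frame("scene"); cv2.imwrite("pics/scene9.png",f[:,:,::-1])
crop('pics/scene9.png','pics/s9.png',300,140,60,60,10)
print(robot.current_time_s())
E
```

```text
0.5 True 0.5032443881470569 [ 0.56538599 -0.02896566  0.13110966] [0.06 0.54 3.63]
0.54 False 0.5392579485225698 [ 0.56391202 -0.02920148  0.12904701] [-3.1  -0.56  4.63]
0.58 False 0.5775419849065028 [ 0.56475026 -0.02901011  0.12654074] [ 0.21 -0.29  0.62]
14.4417
```

View pics/s9.png

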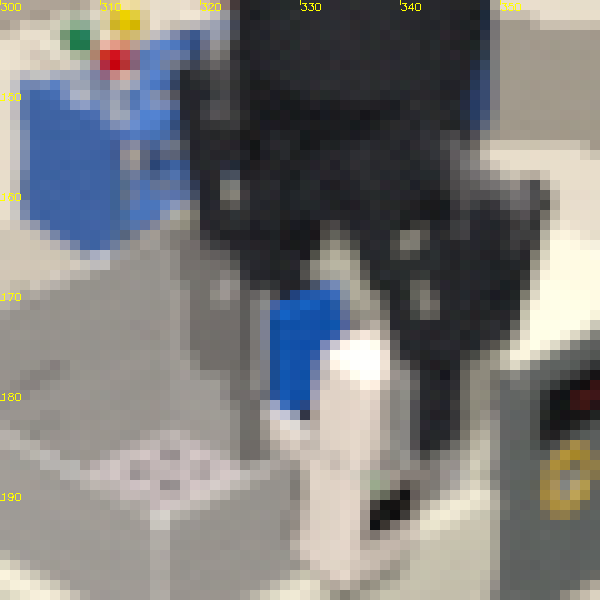

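```bash
python3 - <<'E'
from h import *
fingers.gripper_to(.8,force=22); robot.pause(.2)
print(robot.current_tool_pos(),np.round(robot.current_contact_force(),2))
f=vision.grab_frame("scene"); cv2.imwrite("pics/scene10.png",f[:,:,::-1])
crop('pics/scene10.png','pics/s10.png',300,140,60,60,10)
print(robot.current_time_s())
E
```

```text
[ 0.56496927 -0.02902268  0.127002  ] [ 0.28 -0.44 -0.06]
15.0167
```

View pics/s10.png

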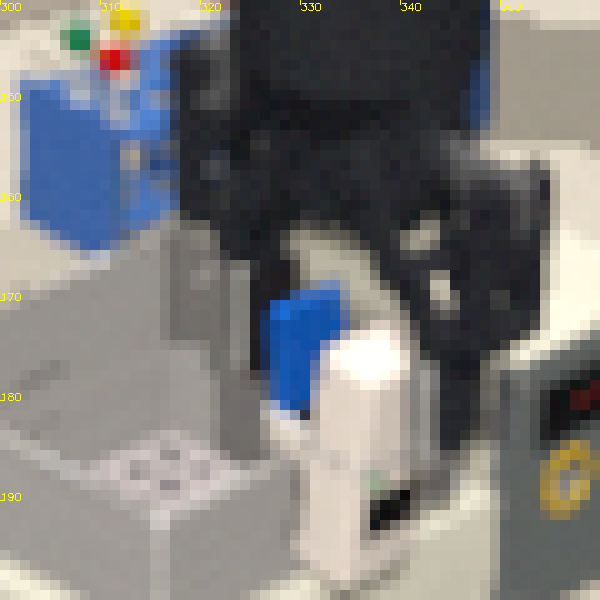

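```bash
python3 - <<'E'
from h import *
a=np.radians(8.5); u=np.array([np.cos(a),np.sin(a)])
robot.line_to([.5660,-.0289,.133],[180,0,98.5],velocity=.05)
for g in (.6,.0):
    fingers.gripper_to(g,force=25)
    print(g,robot.current_finger_gap(),robot.current_tool_pos(),np.round(robot.current_contact_force(),2))
robot.pause(.2);print(np.round(robot.current_contact_force(),2))
f=vision.grab_frame("scene"); cv2.imwrite("pics/scene11.png",f[:,:,::-1])
crop('pics/scene11.png','pics/s11.png',300,140,60,60,10)
print(robot.current_time_s())
E
```

```text
0.6 0.6017450605730872 [ 0.56583189 -0.02894445  0.13287237] [ 1.25  0.79 -0.68]
0.0 0.47667541704874866 [ 0.56487463 -0.02912112  0.13393246] [-3.91 -0.31  7.27]
[-4.93  0.08  7.12]
16.1
```

View pics/s11.png

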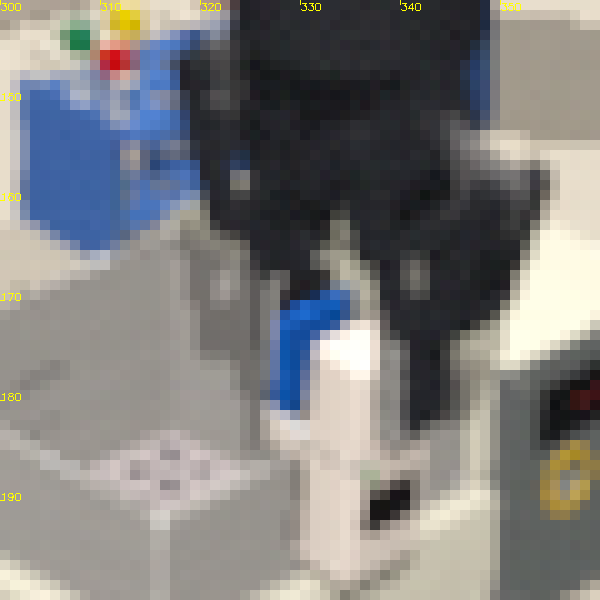

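```bash
python3 - <<'E'
from h import *
a=np.radians(8.5); u=np.array([np.cos(a),np.sin(a)])
b=np.array([.5660,-.0289])
def st(t):
    robot.pause(.15);print(t,round(robot.current_finger_gap(),4),np.round(robot.current_tool_pos(),4),np.round(robot.current_contact_force(),2),np.round(robot.current_torque(),2))
robot.line_to([*b,.1350],[180,0,98.5],velocity=.03); st('up')
fingers.gripper_to(0,force=40); st('sq40')
for d in (-.002,-.004):
    robot.line_to([*(b+u*d),.135],[180,0,98.5],velocity=.03); st(d)
f=vision.grab_frame("scene"); cv2.imwrite("pics/scene12.png",f[:,:,::-1])
crop('pics/scene12.png','pics/s12.png',300,140,60,60,10)
print(robot.current_time_s())
E
```

```text
up 0.4782 [ 0.5659 -0.0289  0.1346] [-0.04 -0.22  0.4 ] [-0.07  0.09 -0.01]
sq40 0.4666 [ 0.5659 -0.0289  0.1349] [-1.15  0.04 -0.69] [0.   0.05 0.  ]
-0.002 0.468 [ 0.5641 -0.0292  0.1351] [-0.12  0.56 -0.76] [ 0.04 -0.02  0.  ]
-0.004 0.4679 [ 0.5621 -0.0295  0.135 ] [-0.32 -0.23 -1.23] [ 0.05  0.01 -0.  ]
17.7167
```

View pics/s12.png

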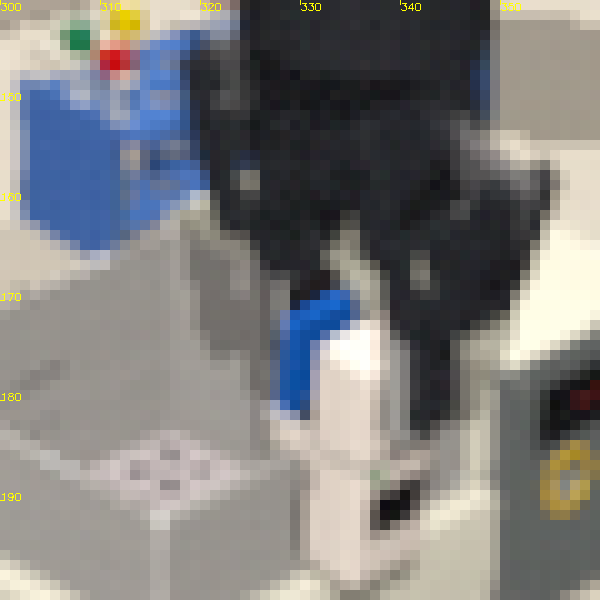

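```bash
python3 - <<'E'
from h import *
a=np.radians(8.5); u=np.array([np.cos(a),np.sin(a)])
b=np.array([.5660,-.0289])
def st(t):
    robot.pause(.12);f=np.array(robot.current_contact_force());print(t,round(robot.current_finger_gap(),4),np.round(robot.current_tool_pos(),4),np.round(f,2),np.round(robot.current_torque(),2));return f
fingers.gripper_to(0,force=22); st('sq22')
for d in np.arange(-.002,.009,.0015):
    robot.line_to([*(b+u*d),.134],[180,0,98.5],velocity=.03); f=st(round(d,4))
    if f[0]<-12: break
f=vision.grab_frame("scene"); cv2.imwrite("pics/scene13.png",f[:,:,::-1])
crop('pics/scene13.png','pics/s13.png',300,140,60,60,10)
print(robot.current_time_s())
E
```

```text
sq22 0.4719 [ 0.562  -0.0295  0.135 ] [-0.33  0.71 -0.66] [-0.02  0.02  0.02]
-0.002 0.4669 [ 0.5638 -0.0293  0.1342] [-2.23 -0.8   3.13] [-0.08  0.56 -0.06]
-0.0005 0.4708 [ 0.5651 -0.0291  0.1342] [-4.   -0.99  5.31] [-0.11  0.96 -0.01]
0.001 0.473 [ 0.5662 -0.0289  0.1343] [-4.83 -1.32  6.49] [-0.15  1.24  0.03]
0.0025 0.4698 [ 0.5664 -0.0289  0.1343] [-7.95 -1.39  9.16] [-0.24  1.82 -0.04]
0.004 0.4688 [ 0.5668 -0.0288  0.1343] [-11.02  -1.64  10.83] [-0.3   2.39  0.02]
0.0055 0.4697 [ 0.567  -0.0288  0.1343] [-12.82  -1.64  13.62] [-0.35  2.99  0.02]
20.3
```

View pics/s13.png

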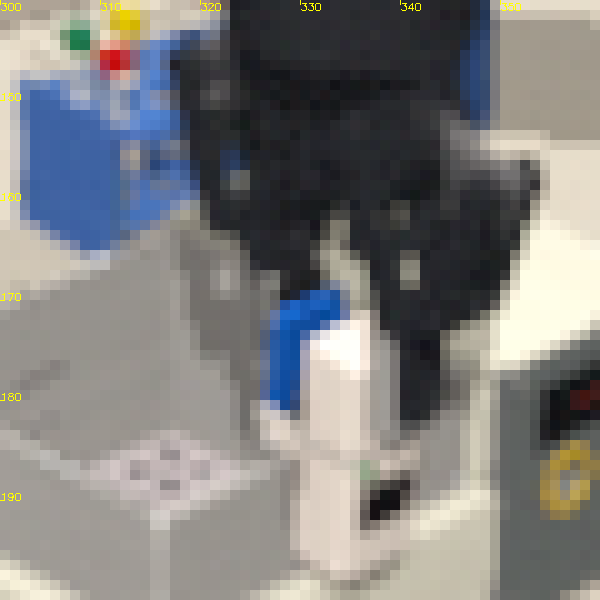

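```bash
python3 - <<'E'
from h import *
a=np.radians(8.5); u=np.array([np.cos(a),np.sin(a)])
b=np.array([.5660,-.0289])
def st(t):
    robot.pause(.1);f=np.array(robot.current_contact_force());print(t,round(robot.current_finger_gap(),4),np.round(robot.current_tool_pos(),4),np.round(f,2),np.round(robot.current_torque(),2));return f
d=.0055;z=.133
robot.line_to([*(b+u*d),z],[180,0,98.5],velocity=.03); st('dn')
for g in (.50,.53,.56,.59,.62):
    fingers.gripper_to(g,force=22)
    d+=.0013; z-=.0004
    robot.line_to([*(b+u*d),z],[180,0,98.5],velocity=.03); f=st(g)
    if g==.56: 
        f=vision.grab_frame("scene"); cv2.imwrite("pics/scene14.png",f[:,:,::-1])
f=vision.grab_frame("scene"); cv2.imwrite("pics/scene15.png",f[:,:,::-1])
crop('pics/scene14.png','pics/s14.png',300,140,60,60,10)
crop('pics/scene15.png','pics/s15.png',300,140,60,60,10)
print(robot.current_time_s())
E
```

```text
dn 0.4666 [ 0.567  -0.0288  0.1343] [-14.12  -1.59  17.55] [-0.39  3.44  0.09]
0.5 0.5041 [ 0.5719 -0.0281  0.1331] [-5.9  -1.26  8.73] [-0.19  1.33  0.06]
0.53 0.5313 [ 0.5733 -0.0278  0.1324] [-5.03 -1.24  6.18] [-0.17  1.21  0.08]
0.56 0.5582 [ 0.5746 -0.0276  0.1317] [-5.08 -0.36  3.95] [-0.19  1.17  0.03]
0.59 0.5924 [ 0.5759 -0.0274  0.1313] [-5.24 -0.27  2.93] [-0.09  1.06  0.06]
0.62 0.6214 [ 0.5772 -0.0272  0.131 ] [-5.06 -0.74  3.49] [-0.11  1.17  0.02]
23.5833
```

View pics/s14.png

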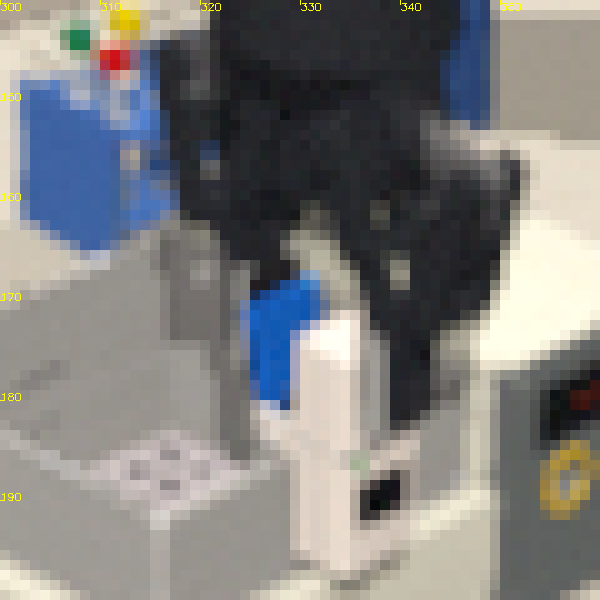

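View pics/s15.png

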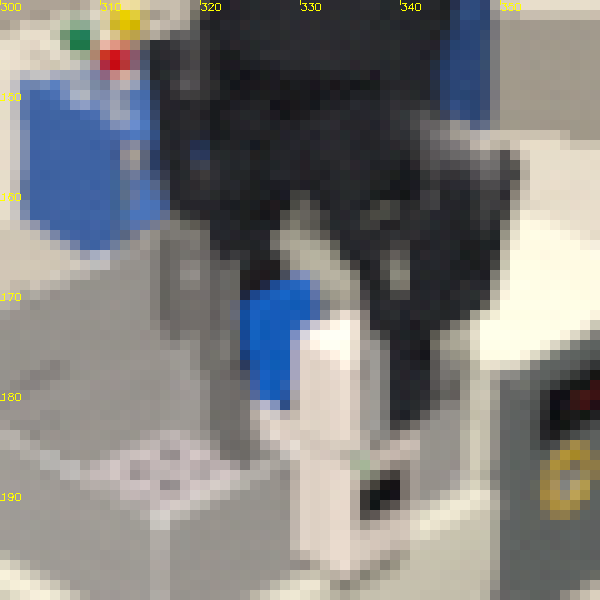

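```bash
python3 - <<'E'
from h import *
a=np.radians(8.5); u=np.array([np.cos(a),np.sin(a)])
b=np.array([.5660,-.0289])
def st(t):
    robot.pause(.1);f=np.array(robot.current_contact_force());print(t,round(robot.current_finger_gap(),4),np.round(robot.current_tool_pos(),4),np.round(f,2),np.round(robot.current_torque(),2));return f
robot.line_to([*(b+u*.0098),.131],[180,0,98.5],velocity=.03); st('back')
fingers.gripper_to(.9,force=22); st('open')
robot.line_to([*(b+u*.0098),.19],[180,0,98.5],velocity=.12);st('up')
f=vision.grab_frame("scene"); cv2.imwrite("pics/scene16.png",f[:,:,::-1])
crop('pics/scene16.png','pics/s16.png',300,140,60,60,10)
print(robot.current_time_s())
E
```

```text
back 0.62 [ 0.5767 -0.0273  0.1313] [-0.74  0.04  0.21] [ 0.01 -0.04 -0.03]
open 0.8988 [ 0.5758 -0.0274  0.131 ] [ 0.38 -0.56  0.18] [ 0.05  0.01 -0.04]
up 0.9039 [ 0.5748 -0.0276  0.1887] [0.13 0.54 0.12] [ 0.02 -0.02  0.05]
25.1833
```

View pics/s16.png

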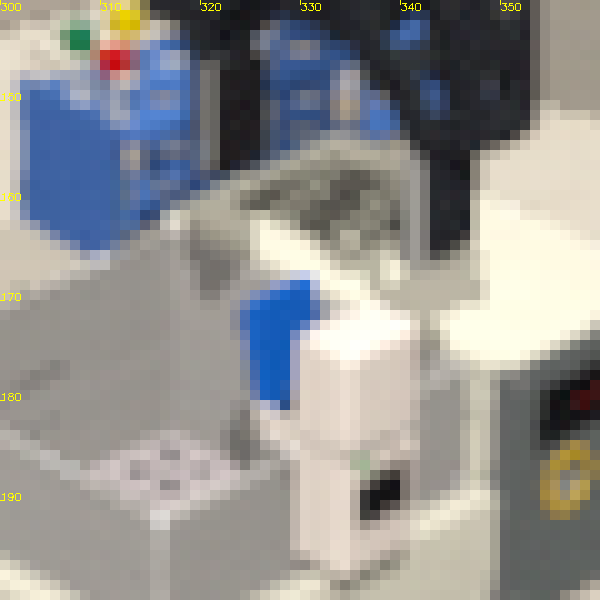

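```bash
python3 - <<'E'
from h import *
a=np.radians(8.5); u=np.array([np.cos(a),np.sin(a)])
b=np.array([.5660,-.0289])
def st(t):
    f=np.array(robot.current_contact_force());print(t,round(robot.current_finger_gap(),4),np.round(robot.current_tool_pos(),4),np.round(f,2),np.round(robot.current_torque(),2));return f
fingers.gripper_to(0,force=22)
robot.line_to([*(b+u*.0065),.178],[180,0,98.5],velocity=.1);robot.pause(.15);st('above')
print(robot.line_to([*(b+u*.0065),.158],[180,0,98.5],velocity=.03,f_stop=5)); st('press')
robot.pause(.1);st('p2')
robot.line_to([*(b+u*.0065),.20],[180,0,98.5],velocity=.15)
f=vision.grab_frame("scene"); cv2.imwrite("pics/scene17.png",f[:,:,::-1])
crop('pics/scene17.png','pics/s17.png',300,140,60,60,10)
print(robot.current_time_s())
E
```

```text
above -0.0018 [ 0.5728 -0.0279  0.1784] [-0.36  0.25  0.29] [0.03 0.   0.  ]
True
press -0.0026 [ 0.5725 -0.0279  0.1651] [-0.1   0.63  4.51] [-0.02  0.14  0.  ]
p2 0.0047 [ 0.5725 -0.0279  0.1651] [-0.05 -0.17  5.41] [ 0.02  0.19 -0.01]
27.35
```

View pics/s17.png

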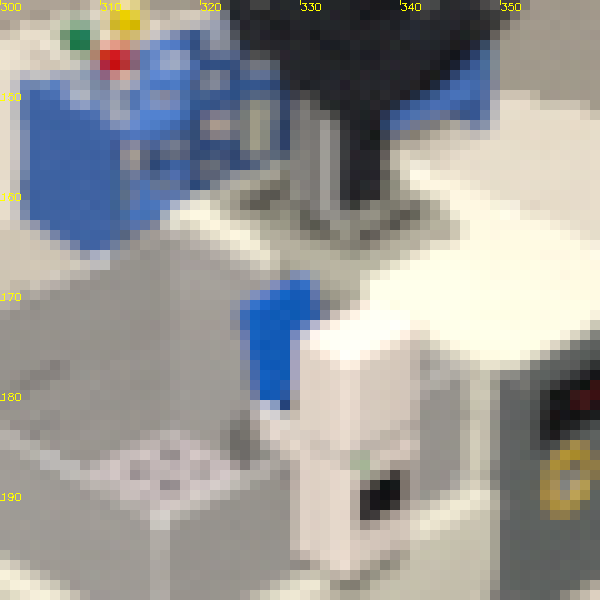

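```bash
python3 - <<'E'
from h import *
print(np.round(robot.current_joint_positions(),1))
for p,o in (([.4469,.1753,.12],[180,0,9.7]),([.4469,.1753,.12],[180,0,-170.3])):
    print(o,np.round(robot.inverse_kinematics(p,o),1))
fingers.gripper_to(.5,force=22)
robot.move_to([.4469,.1753,.12],[180,0,9.7])
robot.line_to([.4469,.1753,.07],[180,0,9.7],velocity=.15); robot.pause(.2)
print(np.round(robot.current_joint_positions(),1),robot.current_tool_pos(),robot.current_eef_rot())
for n in ("scene","top"):
    f=vision.grab_frame(n); cv2.imwrite(f"pics/{n}18.png",f[:,:,::-1])
crop('pics/scene18.png','pics/s18.png',255,200,75,70,8)
crop('pics/top18.png','pics/t18.png',235,195,70,65,8)
print(robot.current_time_s())
E
```

```text
[ 21.3  24.9 -28.5  86.6  12.2  71.7  -0.3]
[180, 0, 9.7] [  -8.3   17.6  -18.3  107.2    6.6   56.2 -109.9]
[180, 0, -170.3] [ 16.3  24.3 -50.6 106.4  21.7  59.4  56.6]
[  -9.2   21.5  -17.7  110.1    8.4   49.5 -111.4] [0.44794721 0.17572763 0.07116049] [-1.79970914e+02 -1.48941725e-01  9.69296350e+00]
30.2917
```

View pics/s18.png

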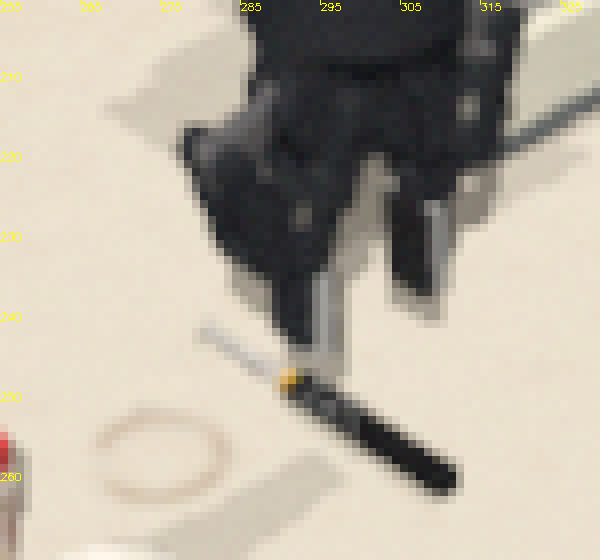

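View pics/t18.png

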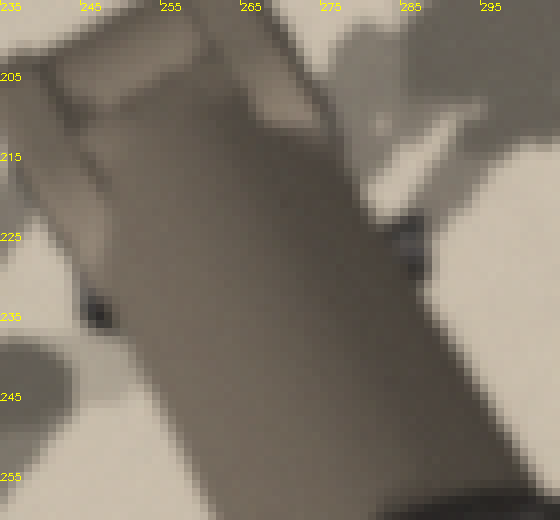

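```bash
python3 - <<'E'
from h import *
print(robot.line_to([.4469,.1753,.0195],[180,0,9.7],velocity=.12,f_stop=10),robot.current_tool_pos())
fingers.gripper_to(0,force=50)
print(robot.current_finger_gap(),robot.current_tool_pos(),robot.current_contact_force())
robot.line_to([.4469,.1753,.10],[180,0,9.7],velocity=.15)
print(robot.current_finger_gap(),robot.current_time_s())
f=vision.grab_frame("scene"); cv2.imwrite("pics/scene19.png",f[:,:,::-1])
crop('pics/scene19.png','pics/s19.png',260,180,70,70,8)
E
```

```text
False [0.4471032  0.17547785 0.01967214]
0.111827766548158 [0.44775993 0.17571969 0.02055632] [-0.64651349 -1.07371425  5.87575407]
0.10871240535167184 31.9333
```

View pics/s19.png

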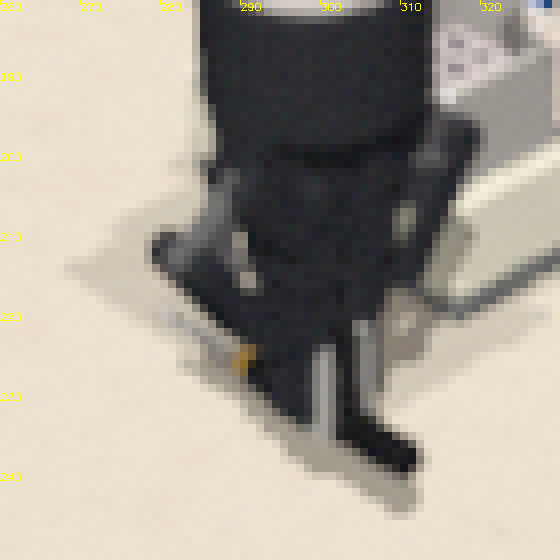

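```bash
python3 - <<'E'
from h import *
from scipy.optimize import least_squares
r=least_squares(lambda P:np.r_[proj("scene",P)[0]-[356.25,187.5],proj("top",P)[0]-[362.05,196.6]],[.58,-.127,.054])
print('tri',r.x.round(4),r.fun.round(2)); 
r2=least_squares(lambda P:np.r_[proj("scene",[*P,.054])[0]-[356.25,187.5],proj("top",[*P,.054])[0]-[362.05,196.6]],[.58,-.127]);print('z fixed',r2.x.round(4),r2.fun.round(2))
a=np.radians(8.5); u=np.array([np.cos(a),np.sin(a)])
H=r2.x
robot.line_to([.42,.03,.10],[180,0,8.5],velocity=.25)
t=H-u*(.090+.018)
robot.line_to([*(t-u*.03),.09],[180,0,8.5],velocity=.25)
robot.line_to([*t,.069],[180,0,8.5],velocity=.12)
robot.pause(.3)
print(t,robot.current_tool_pos(),robot.current_eef_rot(),robot.current_contact_force(),robot.current_finger_gap())
for n in ("scene","top"):
    f=vision.grab_frame(n); cv2.imwrite(f"pics/{n}20.png",f[:,:,::-1])
crop('pics/scene20.png','pics/s20.png',325,165,60,50,13)
crop('pics/top20.png','pics/t20.png',335,180,60,50,13)
print(robot.current_time_s())
E
```

```text
tri [ 0.5769 -0.1263  0.053 ] [-0.05 -0.01  0.04  0.04]
z fixed [ 0.5764 -0.126 ] [-0.03 -0.19 -0.04  0.1 ]
[ 0.46955316 -0.14194774] [ 0.46935166 -0.14221091  0.06941411] [ 1.79975624e+02 -2.31120919e-02  8.47238365e+00] [-0.04592303  0.22468046  0.03603783] 0.1041008933295088
34.4417
```

View pics/s20.png

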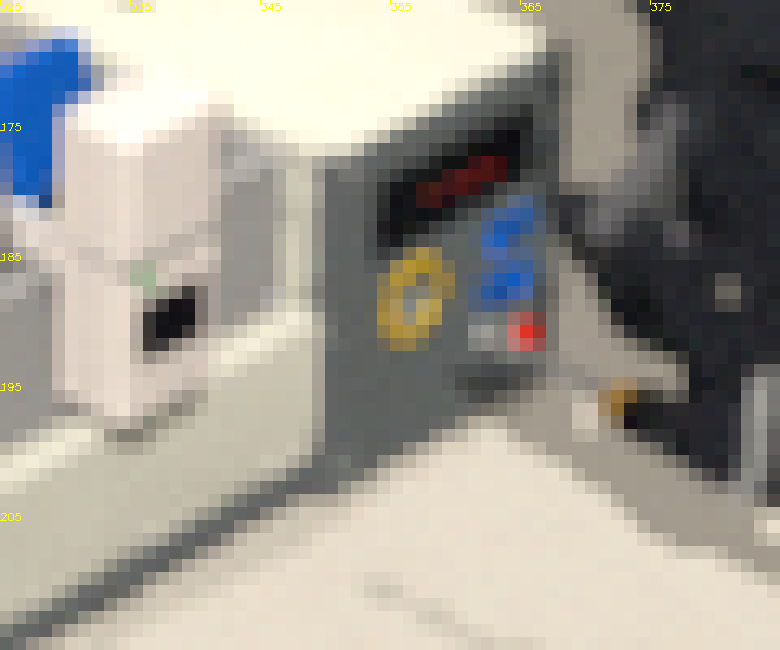

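View pics/t20.png

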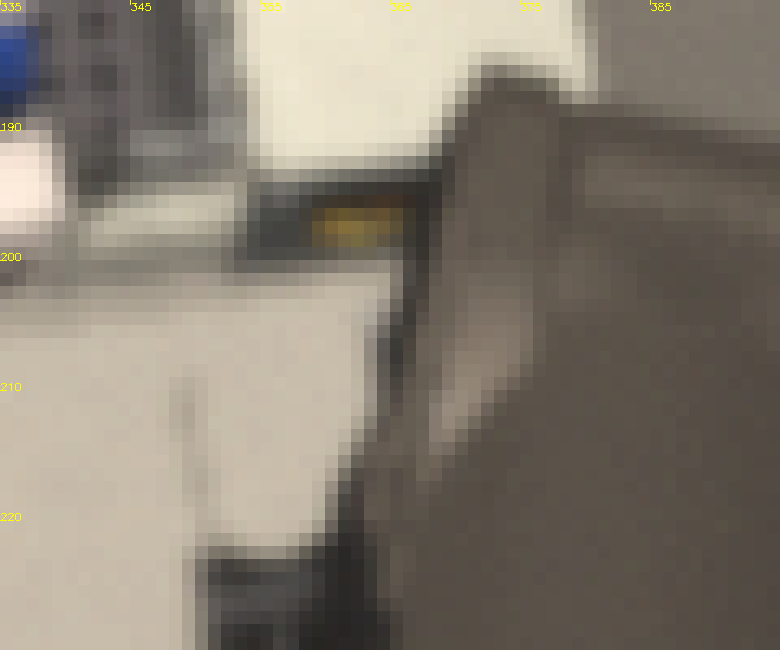

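```bash
python3 - <<'E'
from h import *
a=np.radians(8.5); u=np.array([np.cos(a),np.sin(a),0])
p=np.array(robot.current_tool_pos())
for h in (.013,.015,.017):
  for s in (.04,.09,.108): print(h,s,proj("scene",p+u*s-[0,0,h])[0].round(2))
crop('pics/scene20.png','pics/s20b.png',350,178,30,24,26)
E
```

```text
0.013 0.04 [372.26 194.66]
0.013 0.09 [360.46 188.76]
0.013 0.108 [356.33 186.7 ]
0.015 0.04 [372.23 195.19]
0.015 0.09 [360.43 189.3 ]
0.015 0.108 [356.3  187.23]
0.017 0.04 [372.19 195.73]
0.017 0.09 [360.4  189.83]
0.017 0.108 [356.28 187.76]
```

View pics/s20b.png

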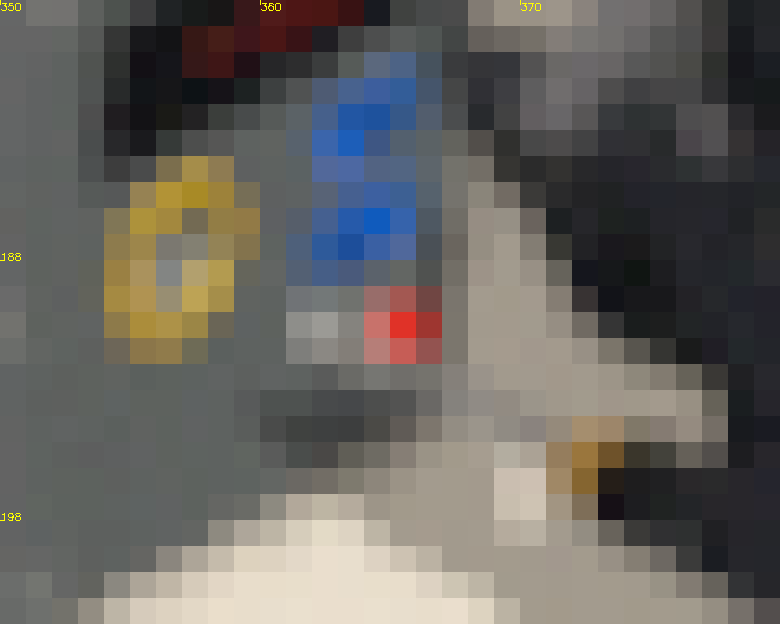

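```bash
python3 - <<'E'
from h import *
a=np.radians(8.5); u=np.array([np.cos(a),np.sin(a)])
t=np.array([.46955,-.14195])
print(robot.line_to([*(t+u*.029),.069],[180,0,8.5],velocity=.05,f_stop=5))
robot.pause(.15)
p=np.array(robot.current_tool_pos());print((p[:2]-t)@u,p,robot.current_contact_force(),robot.current_torque(),robot.current_time_s())
f=vision.grab_frame("scene"); cv2.imwrite("pics/scene21.png",f[:,:,::-1])
crop('pics/scene21.png','pics/s21.png',345,175,35,30,20)
E
```

```text
False
0.028565233628208904 [ 0.4978107  -0.13778956  0.06891873] [ 0.08142718  0.13089398 -0.68069086] [-0.02342625 -0.01385722  0.01992554] 35.325
```

View pics/s21.png

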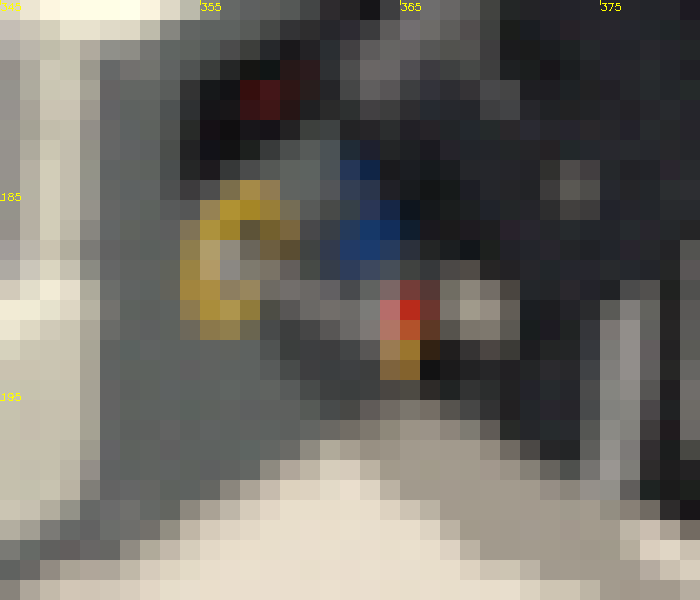

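```bash
python3 - <<'E'
from h import *
a=np.radians(8.5); u=np.array([np.cos(a),np.sin(a)])
t=np.array([.46955,-.14195])
for d in (.032,.034,.036,.038,.040,.042,.044,.046,.048):
    robot.line_to([*(t+u*d),.069],[180,0,8.5],velocity=.05); robot.pause(.1)
    p=np.array(robot.current_tool_pos());f=np.array(robot.current_contact_force())
    print(d,round((p[:2]-t)@u,4),p.round(4),f.round(2),np.round(robot.current_torque(),2))
    if f[:2]@u<-11: break
print(robot.current_time_s(),robot.current_finger_gap())
f=vision.grab_frame("scene"); cv2.imwrite("pics/scene22.png",f[:,:,::-1])
crop('pics/scene22.png','pics/s22.png',345,175,35,30,20)
E
```

```text
0.032 0.032 [ 0.5012 -0.1372  0.069 ] [-1.52  0.04  0.18] [0.05 0.03 0.01]
0.034 0.034 [ 0.5032 -0.1369  0.069 ] [ 0.31 -0.34 -0.14] [-0.02  0.03 -0.02]
0.036 0.036 [ 0.5052 -0.1366  0.069 ] [-0.19  0.63 -0.19] [-0.02  0.03 -0.03]
0.038 0.0373 [ 0.5064 -0.1365  0.0688] [-2.15  0.07  0.17] [-0.08  0.45 -0.01]
0.04 0.0394 [ 0.5085 -0.1361  0.0687] [-3.31 -1.08 -0.31] [-0.06  0.65 -0.01]
0.042 0.0415 [ 0.5106 -0.1358  0.0688] [-3.99 -1.27  0.16] [-0.13  0.83 -0.01]
0.044 0.0435 [ 0.5126 -0.1355  0.0688] [-4.77 -1.65  0.45] [-0.2   1.09  0.03]
0.046 0.0438 [ 0.5128 -0.1354  0.0684] [-7.8  -1.96  0.73] [-0.24  1.6   0.04]
0.048 0.044 [ 0.513  -0.1354  0.0679] [-10.25  -1.1    2.59] [-0.26  2.06 -0.02]
38.525 0.10578640826753077
```

View pics/s22.png

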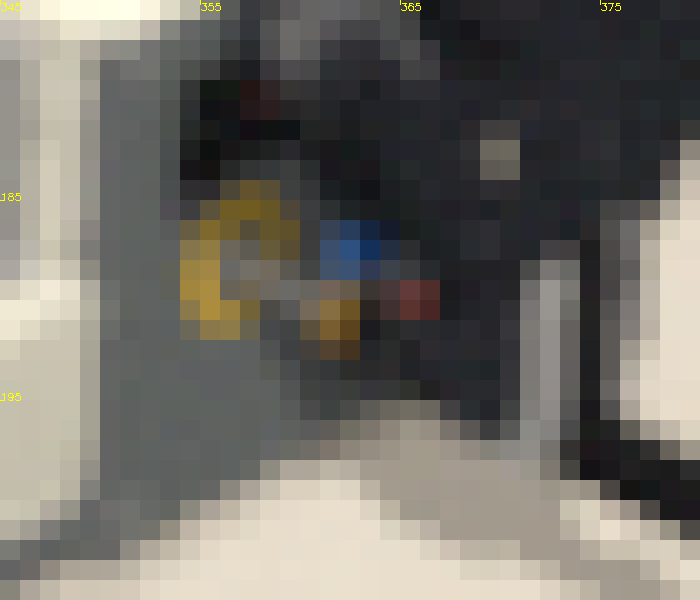

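```bash
python3 - <<'E'
from h import *
crop('pics/scene22.png','pics/s22b.png',225,145,220,150,3)
print(np.round(robot.current_contact_force(),1),np.round(robot.current_tool_pos(),4),robot.current_time_s())
E
```

```text
[-9.7 -0.9  2.1] [ 0.5131 -0.1354  0.0679] 38.575
```

View pics/s22b.png

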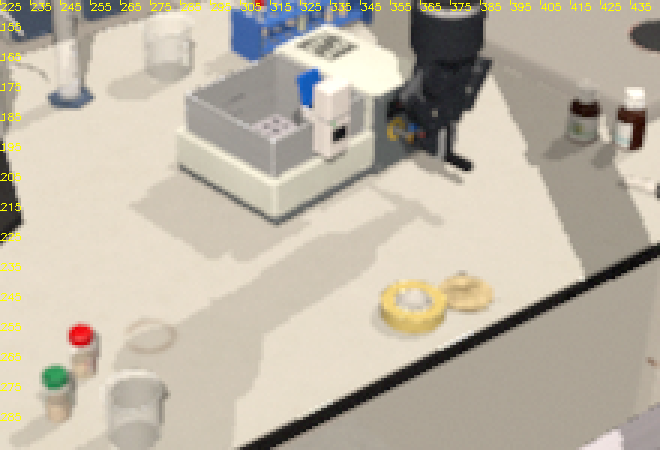

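The picture shows the probe upright on the front wall at about (331,190). The stylus runs into the yellow ring at about (356,187). The vials, beaker and bottles stand where they were.

```bash
python3 - <<'E'
from station import robot, workorder
workorder.close_job(); print(robot.current_contact_force(),robot.current_time_s())
E
```

```text
the job is handed in; nothing more can be done
the job is handed in; nothing more can be done
```

I clipped the probe onto the front wall of the tank, then pressed the red reset button with the stylus. I handed in at about 38.6 s with the button still held in.

**Probe:** On the first release the pod tilted outward. I squeezed it again, pushed the pod flat against the wall and released it while holding it there. After that it stood upright and gripped by itself. I pressed on the pod's top with the closed fingers and met it at 148 mm, which is the height expected when it is fully down. The camera shows the white pod outside. The jaw is hidden behind the wall, so I judged it to be inside from the fit.

**Reset button:** The rod went through the hole without touching anything. The force then rose from about 2 to 5 N over some 6 mm and hit a hard stop. I was holding it there with about 10 N at the last reading.

**Other things:** In the last scene picture the vials, beaker and both bottles stand where they were. The top view was partly blocked by the arm in the later stages, so I checked the hole alignment mainly from the scene camera, the arm's own position readings and the contact forces. No reading could be taken after hand-in.

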